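# Dial the shower box's padlock open and take it off its staple

### The arm

A 6-joint arm with a two-finger parallel gripper is mounted at the origin on the work surface. World frame = base frame: x ahead of the robot, y to its left, z up, the work surface at z = 0. Lengths are in m, angles in rad, forces in N, time in s.
With the tool pointing down it reaches from about 0.275 to 0.825 m from the base axis. Payload 5.2 kg.
Tool frame: the origin (TCP) lies on the centre line of the jaws, within the pads' length; the fingertips stand 22 mm ahead of it and the grasp point (between the pads) lies 3 mm ahead of it; z points along the fingers, x is the direction in which the jaws open and shut, and the axes are right-handed (so a half turn about z gives the same grasp; the last joint's range is limited). The gripper opens to 93 mm and grips with 3 to 60 N. Pads are 15 mm wide; open, the fingers measure 128 mm over their backs; the gripper's body (75 mm by 188 mm) begins 65 mm behind the grasp point.
Start: joints at [-1.492, 0.259, 1.535, -0, 1.348, -0.203], TCP at [0.153, -0.528, 0.241] pointing down, gripper open.
Joint ranges: [-3.14, 3.14], [-0.91, 2.08], [0.19, 2.58], [-1.22, 4.36], [0.22, 2.71], [-3.12, 3.12]. Speed limits (rad/s): [2.57, 2.57, 3.14, 3.14, 3.14, 3.14].

### API

Orientations are given as a unit quaternion [x, y, z, w].
In Python, from cell import get_state, vision, bot gives the robot as it stands. The module is installed in compiled form; this text tells all that it offers.
- The arm moves only by the tool send_rows, never from a script. Its arguments are lists of equal length, an entry for each row: "jaw": the opening in per cent of the stroke, from 0 (shut) to 100 (fully open); "translation": the shift along the tool's x, y, z in cm, a list of three; "rotation": the turn, a rotation vector about the tool's x, y, z in degrees, a list of three. A call has 1 to 12 rows; each row shifts and turns the pose as measured when the row begins, along the tool's axes as they then stand; what a row does not reach is not made up. A row lasts 1/8 s, in which the tool goes at most 62.5 mm and 10.7 degrees, less where a joint would pass 70% of its speed; a pose out of reach is approached as far as the arm can. A call with a gripper value outside its range is refused whole. The fingers move at their own pace and stop on an object; the grip force is fixed at half the most. Time passes only in rows, so rows that do not move let the fingers close. It gives the time, the measured TCP pose, the force and the opening at its end, in the units of the state.
- get_state(): the state, without advancing time (a new reading comes with each control period).
- vision.get_image(name): name is "scene" or "top"; returns the picture (400x640x3 uint8, red, green, blue); there is no depth.
- vision.camera_model(name): a dict with "camera_matrix" (3x3 intrinsics, pixels), "rvec" (rotation vector, rad) and "tvec" (3), from world to camera coordinates, as OpenCV has them. Camera axes: x right, y down, z forward; pixel columns grow to the right and rows downward; lengths in m; the calibration is good to about 2 mm. A picture is of the moment at which its call begins. camera_model takes no time and is no camera call.
- bot.finish_job(): hands the job in, once; it reports no verdict.
The state is a dict: "time": time; "qpos": joint angles; "joint_vel": joint speeds; "joint_torque": joint torques, N m; "eef_pos": TCP position; "orientation": TCP orientation; "wrist_force": force on the tool from outside, world axes, zero at the start; "wrist_torque": the same for the moment, N m; "grip_width": opening from 0.0 (shut) to 1.0 (fully open).
Only numpy, scipy, OpenCV 4.12 (cv2) and the standard library are available. Lean on these libraries where they do the work, as an engineer would, in place of code of your own. Each camera call takes 0.05 s, during which the arm holds its last target.

### The job

The padlock on the white valuables box has its first numbers dialled in already: turn its dial clockwise, click by click, until the long zero mark clicks home at the index mark beside the shackle, and do not run on past it. Then draw the lock's body back so that the staple pulls the shackle fully open, slip the open shackle out of the staple, and lift the lock, dial up, about 10 cm above the box. Finish while holding it up there, still, with the shackle open; never force the lock against the staple, and leave the brush, the pumice and the things on the soap mat where they are.

Things in the scene. Friction and masses are not known exactly. Their poses are not given: they have to be found in the camera images.
- lock_center (a point): Centre of the padlock's steel case, half-way up: 50 mm long (x), 52 mm wide (y), 20 mm thick (z), about 0.26 kg in all, loose, lying flat on the box's top, dial up. Axes: x towards the shackle, y to the left of that, z up out of the dial.
- crown (a point): Middle of the shackle's round end, on the bar's axis; moves with the shackle, axes as lock_center. The shackle is a flat U of 6 mm round steel, legs at y = +14 and -14 mm. Shut, this point is 23 mm in front of the case's front face and 1 mm below its mid-height. The leg at +14 is long and never leaves the case; the leg at -14 is short: its free tip lies 29 mm behind this point.
- knob (a point): Middle of the dial's round black grip knob, 21 mm across, its top 8 mm above this point, over the case's middle (axes as lock_center). Under it the black dial plate, 40 mm across, its face 9 mm below this point. White marks round it, one per click: eleven short, one long and broad (zero); a line on the knob's top points to zero too. The white index mark is on the case, at the shackle's side.
- dial (a joint): Turn of the dial, rad, growing clockwise seen from above; 0 with the zero mark at the index mark, and only there is the shackle free. Negative at the start, two to five clicks to go. It rests in notches 0.524 rad (30 degrees) apart and takes about 0.025 N m to click over; let go near a notch, it settles into it. Stops at -3.3 and +1.3.
- shackle (a joint): How far the shackle is drawn out of the case, m: 0 shut, 0.022 fully open. It moves with about 3 N and stays where it is left; with the dial off zero it is blocked after 1 mm. Fully open, the short leg's tip stands 16 mm clear of the case's front face: the staple's leg can pass out through that gap, towards -y of the lock.
- staple (a point): Point on the axis of the staple's near leg, which stands inside the shackle's U, 10 mm above the box's top. The staple is an upright loop of 5 mm round steel fixed on the box: this leg, a bar (underside 20, top 25 mm above the box's top) and a far leg 49 mm off along +y. Axes are the box's, z up. The padlock lies on the -y side, its shackle pointing roughly along +y.
- box: White steel valuables box, fixed, 200 mm (x) by 220 mm (y) and 85 mm high, with a flat flush top; origin at the centre of its underside, on the ledge. The staple's near leg is at x = -60, y = +10 mm of this frame.
- padlock: The whole padlock: axes as lock_center, origin 10 mm below it, on the case's underside.
- nail_brush: white plastic nail brush, 40 x 90 x 51 mm with its loop handle, lying bristles down on the box's lid behind the padlock; to be left alone. Origin at the centre of its underside.
- pumice: grey pumice stone, 45 x 75 x 28 mm, on the box's lid behind the padlock; to be left alone. Origin at the centre of its underside.
- soap_bar: white bar of soap, 55 x 85 x 26 mm, on the soap mat; to be left alone. Origin at the centre of its underside.
- squeeze_bottle: closed white squeeze bottle, 48 mm across and 126 mm tall, standing on the soap mat; to be left alone. Origin at the centre of its underside.
- travel_tube: steel twist-cap travel tube, 20 mm thick and 100 mm long, lying on its side on the soap mat; to be left alone. Origin at the centre of its underside.
- razor: grey razor, 105 mm long, 11 mm high, lying on the soap mat; to be left alone. Origin at the centre of its underside.
There are look-alikes about, which are no part of the job. What is shaped like the padlock but orange or purple is not meant.

How it is judged:
By the outcome, as a careful person would: the job done as asked, in the order asked, and still so for the second after the job is handed in, while the arm keeps its last pose, push and grip.
It also fails if it takes over 54 s, if anything falls off the work surface, if the arm or the gripper's body presses on something with over 40 N, if the wrist force passes 120 N, or if a joint passes its speed limit or range.

## Working session

There is one attempt and no reset: what is moved stays moved. The work goes in short steps, Python scripts to look and compute and a tool call to move; the robot and the scene stay as the last step left them, time stands still between calls to the robot, and variables do not carry over. Pictures are saved under pics/ and viewed, and the job is handed in when it is done.

Besides the shell and the picture viewer there is one more tool, called after ">>>" as name(argument=value, ...) on one line, values as JSON. send_rows: Moves the arm, as the interface text tells. Its arguments: {"type":"object","properties":{"jaw":{"type":"array","items":{"type":"number"}},"translation":{"type":"array","items":{"type":"array","items":{"type":"number"}}},"rotation":{"type":"array","items":{"type":"array","items":{"type":"number"}}}},"required":["jaw","translation","rotation"]}

```bash
ls; mkdir -p pics; python3 - <<'E'
from cell import get_state, vision, bot
import cv2
s=get_state();print(s)
for n in("scene","top"):
    im=vision.get_image(n);cv2.imwrite(f"pics/{n}0.png",im[:,:,::-1]);print(vision.camera_model(n))
E
```

```text
pics
{'time': 0.0, 'qpos': array([-1.49182863e+00,  2.59318806e-01,  1.53608671e+00, -3.35851510e-05,
        1.34801272e+00, -2.02825231e-01]), 'joint_vel': array([-0.00141586, -0.0017879 , -0.00025739,  0.00132425, -0.00012195,
       -0.00153492]), 'joint_torque': array([-6.41070546e-04, -4.37306106e+01, -2.84004825e+01,  7.19746971e-02,
        4.11651225e-02, -1.37286270e-04]), 'eef_pos': array([ 0.15289941, -0.52777947,  0.23982925]), 'orientation': array([ 7.99401149e-01, -6.00796945e-01, -6.16529379e-04, -6.73308679e-04]), 'wrist_force': array([-0.21788328,  1.10547115, -0.63361767]), 'wrist_torque': array([-0.00170516, -0.01696393, -0.03710845]), 'grip_width': 0.9984569341278305}
{'camera_matrix': array([[512.2200941 ,   0.        , 320.47555608],
       [  0.        , 512.2200941 , 199.74980916],
       [  0.        ,   0.        ,   1.        ]]), 'rvec': array([ 2.22253418,  1.2766842 , -0.42712829]), 'tvec': array([-0.22740824, -0.34662298,  1.6230204 ])}
{'camera_matrix': array([[448.72128243,   0.        , 315.08087865],
       [  0.        , 448.72128243, 200.98486667],
       [  0.        ,   0.        ,   1.        ]]), 'rvec': array([ 2.20475007, -2.19947837,  0.06782926]), 'tvec': array([-0.06221584,  0.54009352,  1.11595332])}
```

View pics/scene0.png

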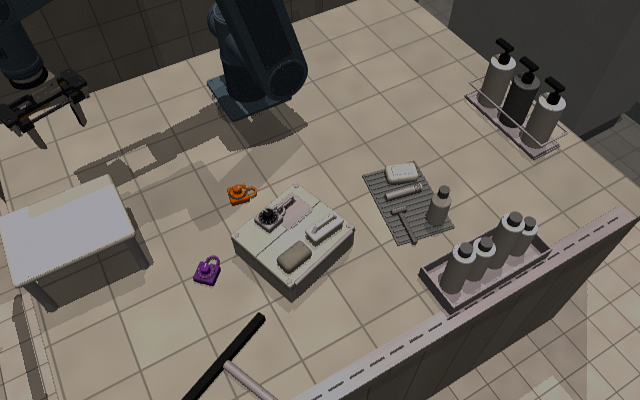

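View pics/top0.png

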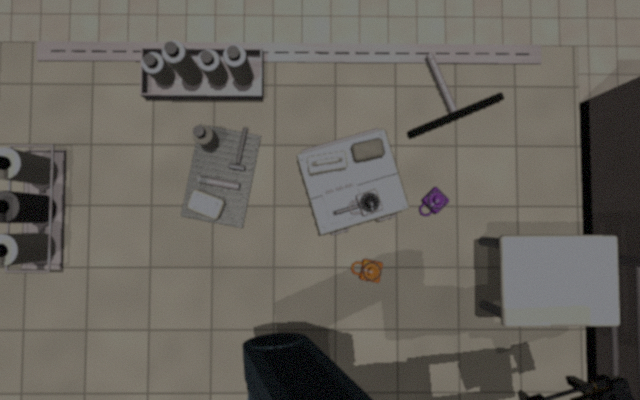

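Candidates: the steel lock with a black dial on the box, top (369,202) and scene (268,215). The look-alikes are orange, top (370,270), and purple, top (434,201). I choose the one on the box and check it in close crops.

```bash
python3 - <<'E'
import cv2,numpy as np
a=cv2.imread("pics/top0.png")[120:245,290:415];b=cv2.imread("pics/scene0.png")[180:255,230:330]
a=cv2.resize(a,(600,600),interpolation=cv2.INTER_CUBIC);a=cv2.convertScaleAbs(a,alpha=1.6)
b=cv2.resize(b,(800,600),interpolation=cv2.INTER_CUBIC)
cv2.imwrite("pics/c_top0.png",a);cv2.imwrite("pics/c_scene0.png",b)
E
```

```text
(no output)
```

View pics/c_top0.png

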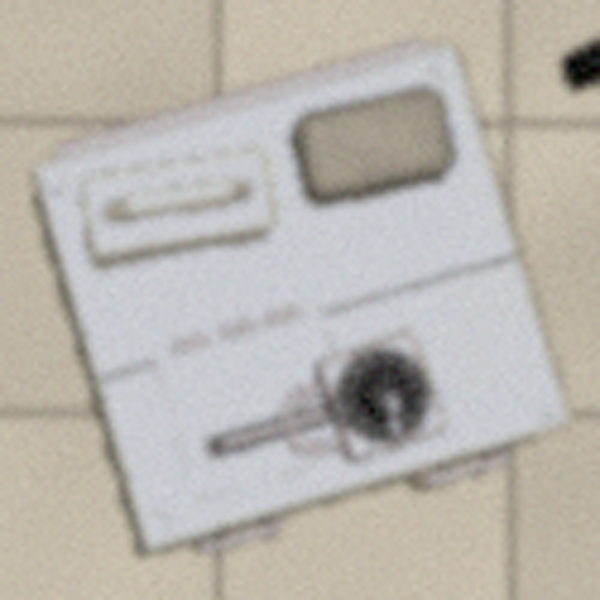

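View pics/c_scene0.png

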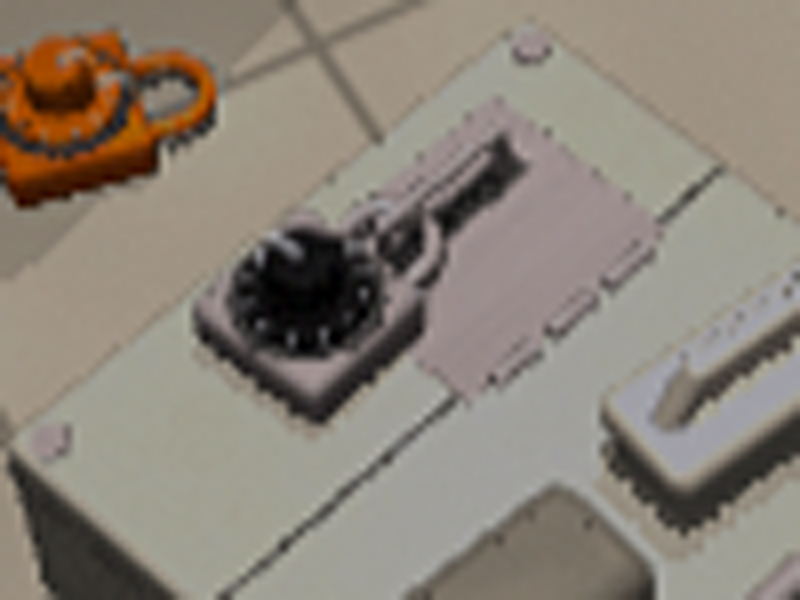

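```bash
cat > h.py <<'E'
import numpy as np,cv2
from cell import vision
def cam(n):
    m=vision.camera_model(n);R=cv2.Rodrigues(m["rvec"])[0];return m["camera_matrix"],R,m["tvec"],m
def ray(n,uv,z):
    K,R,t,_=cam(n);uv=np.atleast_2d(uv).astype(float)
    d=(R.T@np.linalg.inv(K)@np.c_[uv,np.ones(len(uv))].T).T;c=-R.T@t
    return c+d*((z-c[2])/d[:,2])[:,None]
def proj(n,P):
    K,R,t,m=cam(n);return cv2.projectPoints(np.atleast_2d(P).astype(float),m["rvec"],m["tvec"],K,None)[0][:,0]
def rect(n,im,c,z,half=0.04,ppm=8000,ang=0.):
    # rectified view of plane z, centre c; up = world +x rotated by ang, left = +y
    N=int(2*half*ppm);i=np.array([[0,0],[N,0],[N,N],[0,N]],float)
    e=(N/2-i)/ppm # col-> left=+y ; row up=+x
    x=e[:,1];y=e[:,0];ca,sa=np.cos(ang),np.sin(ang)
    P=np.c_[c[0]+ca*x-sa*y,c[1]+sa*x+ca*y,np.full(4,z)]
    H=cv2.getPerspectiveTransform(proj(n,P).astype(np.float32),i.astype(np.float32))
    return cv2.warpPerspective(im,H,(N,N),flags=cv2.INTER_CUBIC)
E
python3 - <<'E'
from h import *
k=np.array([[40,170],[450,48],[568,415],[145,550]])/4.8+[290,120]
P=ray("top",k,.085);print(P.round(4));c=P.mean(0);print("c",c)
for i in range(4): print(np.linalg.norm(P[i]-P[i-1]))
# scene corners: (530,35)->far-left, etc
for n,uv in(("top",[369.5,201.5]),):
    print(ray(n,uv,.085+.02))
print(ray("scene",[[230+300/8,180+285/8]],.105))
print(ray("top",[[290+383/4.8,120+395/4.8]],.105))
e=P[0]-P[1];print("yaw of box y", np.degrees(np.arctan2(-e[0],e[1])), "from other", np.degrees(np.arctan2(-(P[3]-P[2])[0],(P[3]-P[2])[1])))
E
```

```text
[[ 0.6447 -0.0202  0.085 ]
 [ 0.7064 -0.2233  0.085 ]
 [ 0.5243 -0.2805  0.085 ]
 [ 0.4577 -0.0723  0.085 ]]
c [ 0.58328733 -0.14905495  0.085     ]
0.19416276905488064
0.21229470567286216
0.1908509538258228
0.21861321107711373
[[ 0.53485501 -0.18595125  0.105     ]]
[[ 0.53111304 -0.18899614  0.105     ]]
[[ 0.53302024 -0.18662091  0.105     ]]
yaw of box y 16.90053168801797 from other 17.75715011141276
```

```bash
python3 - <<'E'
from h import *
a=cv2.imread("pics/top0.png");b=cv2.imread("pics/scene0.png")
c=[.528,-.172];g=np.radians(17.3)
r=np.hstack([rect("top",a,c,.107,.05,4000,g),rect("scene",b,c,.107,.05,4000,g)])
r=cv2.convertScaleAbs(r,alpha=1.5)
cv2.imwrite("pics/r0.png",r)
E
```

```text
(no output)
```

View pics/r0.png

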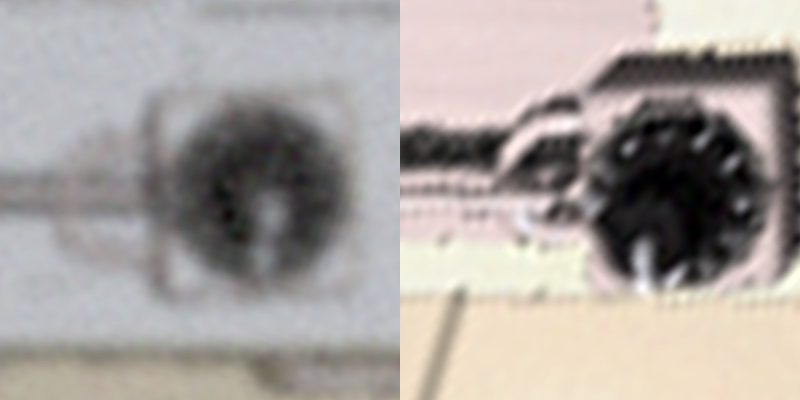

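```bash
python3 - <<'E'
from h import *
out=[]
g=np.radians(17.3);c=[.532,-.180]
for n in("top","scene"):
    m=np.mean([vision.get_image(n).astype(float) for _ in range(8)],0)
    m=np.clip(m*(1.6 if n=="top" else 1.2),0,255).astype(np.uint8)[:,:,::-1]
    cv2.imwrite(f"pics/avg_{n}.png",m)
    out.append(rect(n,m,c,.107,.04,5000,g))
cv2.imwrite("pics/r1.png",np.hstack(out))
E
```

```text
(no output)
```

View pics/r1.png

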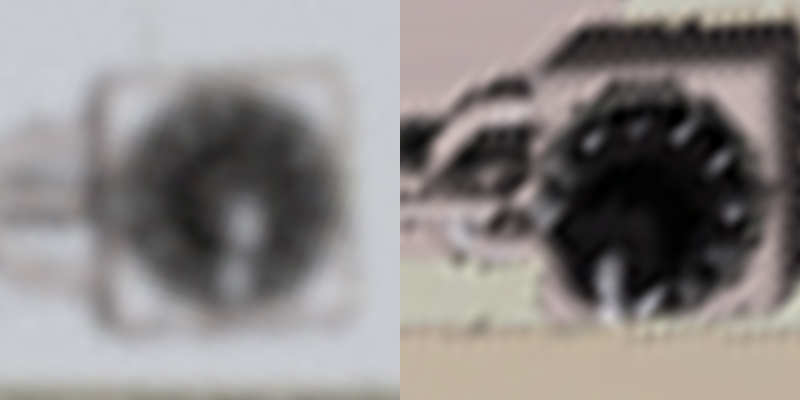

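```bash
python3 - <<'E'
from h import *
def w(px,z=.107,ang=np.radians(17.3),c=(.532,-.180)):
    e=(200-np.array(px,float))/5000;x,y=e[1],e[0];ca,sa=np.cos(ang),np.sin(ang)
    return np.array([c[0]+ca*x-sa*y,c[1]+sa*x+ca*y,z])
for n in("top","scene"):
    K,R,t,m=cam(n);print(n,"campos",(-R.T@t).round(3))
case=np.mean([w(p,.105) for p in [(97,75),(348,66),(108,327),(355,320)]],0);print("case top ctr (approx, z .107 plane)",case)
# re-ray precisely
P=[]
for p in [(97,75),(348,66),(355,320),(108,327)]:
    P.append(ray("top",proj("top",w(p)),.105)[0])
P=np.array(P);print(P.round(4),P.mean(0).round(4)); 
for i in range(4):print(np.linalg.norm(P[i]-P[i-1]).round(4),np.degrees(np.arctan2(*(P[i]-P[i-1])[[1,0]])).round(1))
L=P.mean(0)
# dial centre from both views
print("dial top",w((232,192)), "scene", w((650-400,200)))
yaw=np.radians(109.3)
for k in (-2,-3,-4):
    a=yaw-k*np.radians(30)  # ccw from index
    d=np.array([np.cos(a),np.sin(a),0])
    for nm,z,r in(("plate",.107,.017),("knob",.124,.007)):
        p=np.array([L[0],L[1],z])+d*r
        print(k,nm,"top",proj("top",p).round(1),"scene",proj("scene",p).round(1))
for n in("top","scene"):
  for z in (.107,.124): print(n,z,proj(n,[L[0],L[1],z]).round(1))
a=cv2.imread("pics/avg_top.png")[180:225,345:390];b=cv2.imread("pics/avg_scene.png")[192:237,246:291]
cv2.imwrite("pics/c1.png",np.hstack([cv2.resize(v,(400,400),interpolation=cv2.INTER_NEAREST) for v in(a,b)]))
E
```

```text
top campos [ 0.484 -0.047  1.142]
scene campos [ 1.191 -0.419  1.101]
case top ctr (approx, z .107 plane) [ 0.53417868 -0.18497728  0.105     ]
[[ 0.5499 -0.1531  0.105 ]
 [ 0.5665 -0.2006  0.105 ]
 [ 0.5184 -0.2171  0.105 ]
 [ 0.5023 -0.1702  0.105 ]] [ 0.5343 -0.1852  0.105 ]
0.0505 19.8
0.0503 -70.6
0.0509 -161.1
0.0495 108.9
dial top [ 0.53543082 -0.18563467  0.107     ] scene [ 0.53497375 -0.18954761  0.107     ]
-2 plate top [[368.  208.9]] scene [[267.5 209.9]]
-2 knob top [[369.7 204.4]] scene [[268. 209.]]
-3 plate top [[371.8 208.6]] scene [[264.3 211.6]]
-3 knob top [[371.3 204.3]] scene [[266.7 209.7]]
-4 plate top [[374.9 206.5]] scene [[262.5 214.4]]
-4 knob top [[372.6 203.4]] scene [[265.9 210.9]]
top 0.107 [[369.3 201.7]]
top 0.124 [[370.3 201.3]]
scene 0.107 [[269.5 215.4]]
scene 0.124 [[268.8 211.3]]
```

View pics/c1.png

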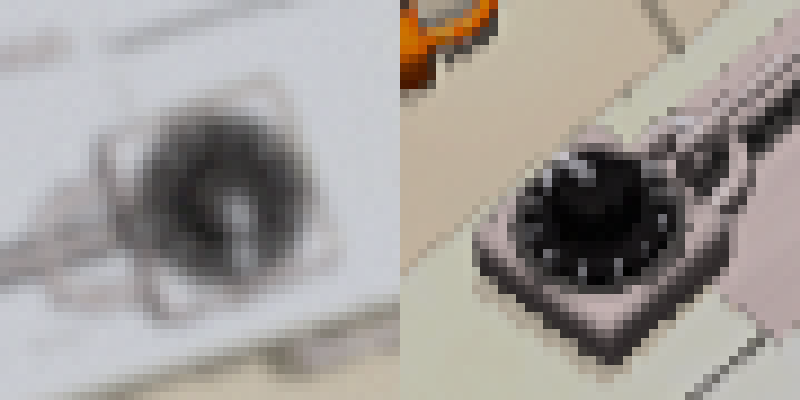

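Top crop: zero mark at about (372,209), dial centre (369,202), shackle to the left. That puts zero about 90° counter-clockwise of the index, so 3 clicks to go. The scene knob line at (266,210) agrees. The case measures 50–51 mm, heading 109°, centre (0.534,-0.186). The steel lock is confirmed.

I plan jaws at 45° across the lock axis, so that the fingers stay clear of the staple. Travelling over now.

>>> send_rows(jaw=[100,100,90,80,70,60,50,45,45,45,45,45], translation=[[-2.2,-4.6,0],[-2.2,-4.6,0],[-2.2,-4.6,0],[-2.2,-4.6,0],[-2.2,-4.6,0],[-2.2,-4.6,0],[-2.2,-4.6,0],[-2.2,-4.6,0],[-2.2,-4.6,0],[-2.2,-4.6,0],[0,0,0],[0,0,0]], rotation=[[0,0,0],[0,0,0],[0,0,0],[0,0,0],[0,0,0],[0,0,0],[0,0,0],[0,0,0],[0,0,0],[0,0,0],[0,0,0],[0,0,0]])

```text
time: 2.4
eef_pos: [0.5456, -0.1809, 0.2407]
orientation: [0.799, -0.602, 0.002, 0.001]
wrist_force: [-0.8, -0.4, 0.4]
grip_width: 0.451
```

>>> send_rows(jaw=[45,45,45,45,45,45,45,45,45,45,45,45], translation=[[0,0,0],[0,0,0],[0,0,0],[0,0,0],[0,0,0],[0,0,0],[0,0,0],[0,0,0],[0,0,0],[0,0,0],[0,0,0],[0,0,0]], rotation=[[0,0,-10.5],[0,0,-10.5],[0,0,-10.5],[0,0,-10.5],[0,0,-10.5],[0,0,-10.5],[0,0,-10.5],[0,0,-10.5],[0,0,-10.5],[0,0,-10.5],[0,0,-10.5],[0,0,0]])

```text
time: 3.9
eef_pos: [0.5321, -0.1977, 0.242]
orientation: [0.928, 0.372, -0.002, 0.003]
wrist_force: [-0.1, 0.9, 0.8]
grip_width: 0.455
```

```bash
cat >> h.py <<'E'
from scipy.spatial.transform import Rotation as Ro
def need(target,heading=None):
    from cell import get_state
    s=get_state();R=Ro.from_quat(s["orientation"]);M=R.as_matrix()
    h=np.degrees(np.arctan2(M[1,0],M[0,0]))
    if heading is None: heading=h
    a=np.radians(heading);x=np.array([np.cos(a),np.sin(a),0]);z=np.array([0,0,-1.]);T=np.c_[x,np.cross(z,x),z]
    d=(R.inv()*Ro.from_matrix(T)).as_rotvec(degrees=True)
    print("t",s["time"],"pos",s["eef_pos"].round(4),"head",h.round(2),"F",s["wrist_force"].round(1),"T",s["wrist_torque"].round(3),"grip",round(s["grip_width"],3))
    print("dtool cm",(M.T@(np.array(target)-s["eef_pos"])*100).round(2),"rot deg",d.round(1),"q6",s["qpos"][5].round(2))
E
python3 -c "
from h import *
need([.5345,-.1862,.20],64.3)"
```

```text
t 3.9 pos [ 0.5321 -0.1977  0.242 ] head 43.72 F [-0.1  0.9  0.8] T [ 0.029 -0.151  0.014] grip 0.455
dtool cm [ 0.99 -0.68  4.19] rot deg [  0.2   0.4 -20.6] q6 -1.31
```

>>> send_rows(jaw=[40,40,40,40,40], translation=[[0,0,0],[0,0,0],[0,0,0],[0,0,2.0],[0,0,2.0]], rotation=[[0.2,0.4,-10.3],[0,0,-10.3],[0,0,0],[0,0,0],[0,0,0]])

```text
time: 4.53
eef_pos: [0.5304, -0.2018, 0.2035]
orientation: [0.853, 0.522, 0.001, 0.002]
wrist_force: [-0.0, -0.5, -0.4]
grip_width: 0.398
```

```bash
python3 -c "
from h import *
need([.5345,-.1862,.17],64.3)"
```

```text
t 4.525 pos [ 0.5304 -0.2018  0.2035] head 62.96 F [-0.  -0.5 -0.4] T [ 0.063 -0.19   0.005] grip 0.398
dtool cm [ 1.57 -0.36  3.35] rot deg [ 0.3  0.  -1.3] q6 -1.66
```

>>> send_rows(jaw=[40,40,40], translation=[[1.6,-0.4,1.6],[0,0,1.5],[0,0,0]], rotation=[[0,0,-1.0],[0,0,0],[0,0,0]])

```text
time: 4.9
eef_pos: [0.5327, -0.1867, 0.17]
orientation: [0.853, 0.522, 0.0, 0.001]
wrist_force: [0.3, -0.1, 0.3]
grip_width: 0.402
```

```bash
python3 -c "
from h import *
need([.5345,-.1862,.17],64.3)"
```

```text
t 4.9 pos [ 0.5327 -0.1867  0.17  ] head 62.98 F [ 0.3 -0.1  0.3] T [ 0.026 -0.137 -0.   ] grip 0.402
dtool cm [0.13 0.13 0.  ] rot deg [ 0.1  0.1 -1.3] q6 -1.63
```

>>> send_rows(jaw=[40,40], translation=[[0,0,0],[0,0,0]], rotation=[[0,0,0],[0,0,0]])

```text
time: 5.15
eef_pos: [0.5331, -0.188, 0.1711]
orientation: [0.854, 0.521, 0.0, 0.002]
wrist_force: [-0.1, -0.3, 0.1]
grip_width: 0.399
```

```bash
python3 - <<'E'
from h import *
need([.5345,-.1862,.17],64.3)
for n in("top","scene"):
    m=vision.get_image(n)[:,:,::-1]; cv2.imwrite(f"pics/{n}2.png",m)
    u=proj(n,[.5345,-.1862,.116])[0].astype(int)
    globals()[n]=cv2.resize(m[u[1]-45:u[1]+45,u[0]-45:u[0]+45],(400,400),interpolation=cv2.INTER_CUBIC)
cv2.imwrite("pics/c2.png",np.hstack([top,scene]))
E
```

```text
t 5.15 pos [ 0.5331 -0.188   0.1711] head 62.8 F [-0.1 -0.3  0.1] T [ 0.046 -0.13  -0.013] grip 0.399
dtool cm [0.22 0.04 0.11] rot deg [ 0.2  0.1 -1.5] q6 -1.63
```

View pics/c2.png

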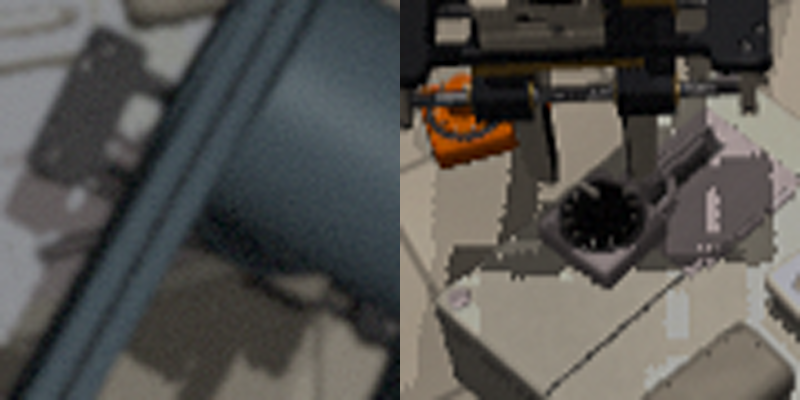

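>>> send_rows(jaw=[40,40], translation=[[0.2,0,2.0],[0,0,0.4]], rotation=[[0,0,-1.4],[0,0,0]])

```text
time: 5.5
eef_pos: [0.535, -0.1869, 0.1482]
orientation: [0.847, 0.531, 0.001, 0.004]
wrist_force: [-0.3, 0.8, 0.6]
grip_width: 0.399
```

```bash
python3 - <<'E'
from h import *
need([.5345,-.1862,.132],64.3)
n="scene"
m=vision.get_image(n)[:,:,::-1]
u=proj(n,[.5345,-.1862,.116])[0].astype(int)
cv2.imwrite("pics/c3.png",cv2.resize(m[u[1]-35:u[1]+35,u[0]-40:u[0]+40],(640,560),interpolation=cv2.INTER_CUBIC))
E
```

```text
t 5.5 pos [ 0.535  -0.1869  0.1482] head 64.21 F [-0.3  0.8  0.6] T [ 0.02  -0.087  0.039] grip 0.399
dtool cm [ 0.04 -0.08  1.62] rot deg [ 0.4  0.1 -0.1] q6 -1.65
```

View pics/c3.png

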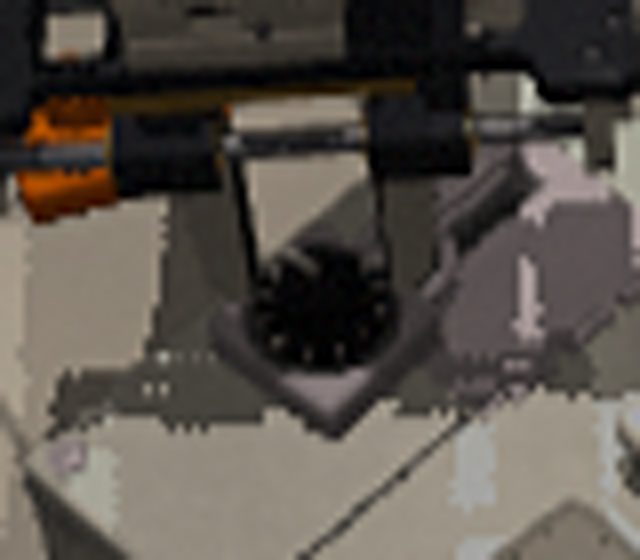

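The fingers straddle the knob (fingers at crop x 255 and 378, knob about 320). I descend and close.

>>> send_rows(jaw=[40,40], translation=[[0,-0.1,1.0],[0,0,0.5]], rotation=[[0.4,0,0],[0,0,0]])

```text
time: 5.8
eef_pos: [0.5352, -0.1873, 0.134]
orientation: [0.847, 0.531, -0.0, 0.002]
wrist_force: [-0.4, -0.4, -0.3]
grip_width: 0.403
```

```bash
python3 -c "
from h import *
need([.5345,-.1862,.132],64.3)"
```

```text
t 5.8 pos [ 0.5352 -0.1873  0.134 ] head 64.15 F [-0.4 -0.4 -0.3] T [ 0.001 -0.151  0.008] grip 0.403
dtool cm [ 0.07 -0.11  0.2 ] rot deg [ 0.2  0.1 -0.1] q6 -1.65
```

>>> send_rows(jaw=[30,15,5,5,5], translation=[[0,-0.1,0.15],[0,0,0],[0,0,0],[0,0,0],[0,0,0]], rotation=[[0,0,0],[0,0,0],[0,0,0],[0,0,0],[0,0,0]])

```text
time: 6.42
eef_pos: [0.5342, -0.187, 0.1323]
orientation: [0.847, 0.531, -0.0, 0.002]
wrist_force: [0.2, -0.2, -1.5]
grip_width: 0.219
```

```bash
python3 -c "
from h import *
need([.5345,-.1862,.132],64.3)"
```

```text
t 6.425 pos [ 0.5342 -0.187   0.1323] head 64.14 F [ 0.2 -0.2 -1.5] T [-0.043 -0.174  0.014] grip 0.219
dtool cm [ 0.09 -0.01  0.03] rot deg [ 0.2  0.1 -0.2] q6 -1.65
```

>>> send_rows(jaw=[5,5], translation=[[0,0,0.1],[0,0,0.05]], rotation=[[0,0,0],[0,0,0]])

```text
time: 6.68
eef_pos: [0.5343, -0.1871, 0.1322]
orientation: [0.847, 0.531, -0.0, 0.002]
wrist_force: [-2.0, 0.3, 3.2]
grip_width: 0.217
```

```bash
python3 -c "
from h import *
need([.5345,-.1865,.132],64.3)"
```

```text
t 6.675 pos [ 0.5343 -0.1871  0.1322] head 64.14 F [-2.   0.3  3.2] T [ 0.141  0.164 -0.029] grip 0.217
dtool cm [ 0.06 -0.    0.02] rot deg [ 0.2  0.2 -0.2] q6 -1.65
```

>>> send_rows(jaw=[5,5,5,5], translation=[[0,0,0.1],[0,0,0.1],[0,0,0.1],[0,0,0.1]], rotation=[[0,0,10],[0,0,10],[0,0,10],[0,0,0]])

```text
time: 7.18
eef_pos: [0.5354, -0.1876, 0.1321]
orientation: [0.958, 0.286, 0.002, 0.004]
wrist_force: [-3.3, 1.1, 6.4]
grip_width: 0.218
```

```bash
python3 - <<'E'
from h import *
need([.5345,-.1865,.132],-25.7)
n="scene"
m=vision.get_image(n)[:,:,::-1]
u=proj(n,[.5345,-.1862,.116])[0].astype(int)
cv2.imwrite("pics/c4.png",cv2.resize(m[u[1]-35:u[1]+35,u[0]-40:u[0]+40],(640,560),interpolation=cv2.INTER_CUBIC))
E
```

```text
t 7.175 pos [ 0.5354 -0.1876  0.1321] head 33.18 F [-3.3  1.1  6.4] T [0.204 0.471 0.008] grip 0.218
dtool cm [-0.01 -0.14  0.01] rot deg [ 0.4 -0.3 58.9] q6 -1.11
```

View pics/c4.png

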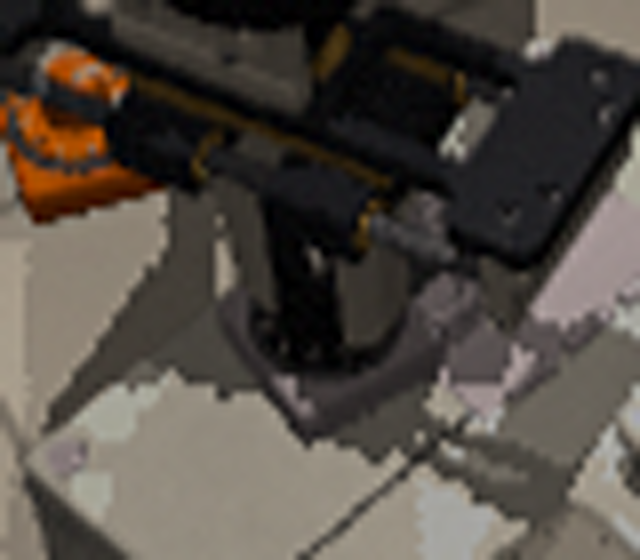

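```bash
python3 - <<'E'
from h import *
n="scene"
m=np.mean([vision.get_image(n)[:,:,::-1].astype(float) for _ in range(3)],0)
m=np.clip(255*(m/255)**.6,0,255).astype(np.uint8);cv2.imwrite("pics/s5.png",m)
o=cv2.imread("pics/avg_scene.png");u=proj(n,[.5345,-.1862,.105])[0].astype(int);print(u)
f=lambda m:cv2.resize(m[u[1]-22:u[1]+22,u[0]-22:u[0]+22],(396,396),interpolation=cv2.INTER_NEAREST)
cv2.imwrite("pics/c5.png",np.hstack([f(o),f(m)]))
E
```

```text
[269 216]
```

View pics/c5.png

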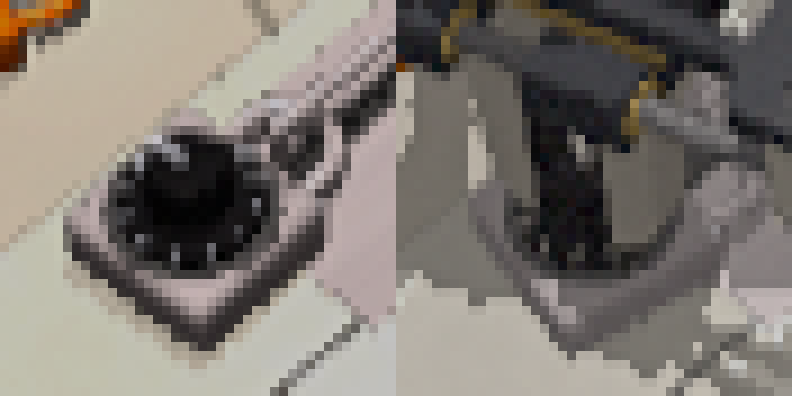

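```bash
python3 - <<'E'
from h import *
f=lambda p:ray("scene",np.array(p)/9+[247,194],.105)[:,:2]
for nm,p in (("old",[[70,222],[203,320],[325,225]]),("new",[[82,195],[175,325],[340,240]])):
    P=f(p);print(nm,P.round(4));
    for i in (1,2):
        d=P[i]-P[i-1];print(np.linalg.norm(d).round(4),np.degrees(np.arctan2(d[1],d[0])).round(1))
    print("ctr",(P[0]+P[2])/2)
E
```

```text
old [[ 0.5237 -0.2187]
 [ 0.5686 -0.2025]
 [ 0.5583 -0.1616]]
0.0477 19.9
0.0421 104.1
ctr [ 0.54102379 -0.1901858 ]
new [[ 0.5176 -0.2123]
 [ 0.5663 -0.2094]
 [ 0.5645 -0.1605]]
0.0488 3.4
0.0489 92.2
ctr [ 0.54103582 -0.18636838]
```

The case swung about 15° clockwise with the knob because friction was too low, and the shackle leg is now near the staple. I lift the lock a hair so it hangs free, swing it back, and will press harder for the turn.

>>> send_rows(jaw=[5,5,5], translation=[[0,0,-0.15],[0,0,-0.1],[0,0,0]], rotation=[[0,0,0],[0,0,-5],[0,0,0]])

```text
time: 7.75
eef_pos: [0.5348, -0.1871, 0.1337]
orientation: [0.944, 0.329, 0.001, 0.003]
wrist_force: [-0.4, 0.0, -2.6]
grip_width: 0.218
```

```bash
cat >> h.py <<'E'
def shot(name,k=3,c=(.5345,-.1862,.105)):
    m=np.mean([vision.get_image("scene")[:,:,::-1].astype(float) for _ in range(k)],0)
    m=np.clip(255*(m/255)**.6,0,255).astype(np.uint8)
    u=proj("scene",list(c))[0].astype(int);print("crop origin",u-22,"scale 12")
    cv2.imwrite(f"pics/{name}.png",cv2.resize(m[u[1]-22:u[1]+22,u[0]-22:u[0]+22],(528,528),interpolation=cv2.INTER_NEAREST))
E
python3 -c "
from h import *
need([.5345,-.1865,.132],-25.7);shot('c6')"
```

```text
t 7.75 pos [ 0.5348 -0.1871  0.1337] head 38.37 F [-0.4  0.  -2.6] T [-0.064 -0.138  0.015] grip 0.218
dtool cm [ 0.01 -0.07  0.17] rot deg [ 0.4 -0.3 64.1] q6 -1.2
crop origin [247 194] scale 12
```

View pics/c6.png

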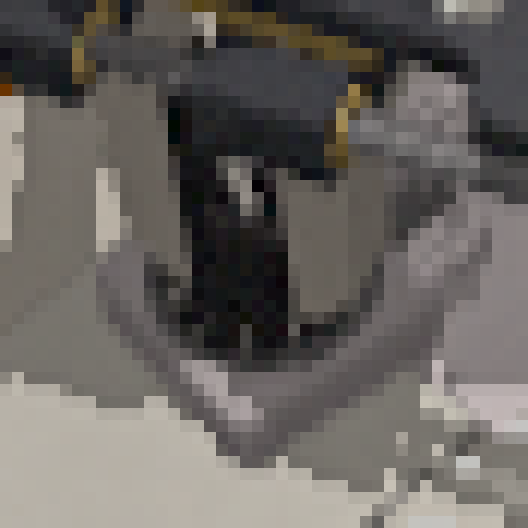

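```bash
python3 - <<'E'
from h import *
f=lambda p:ray("scene",np.array(p)/12+[247,194],.107)[:,:2]
for nm,p in (("new",[[105,265],[245,425],[440,290]]),):
    P=f(p);print(nm,P.round(4));
    for i in (1,2):
        d=P[i]-P[i-1];print(np.linalg.norm(d).round(4),np.degrees(np.arctan2(d[1],d[0])).round(1))
E
python3 - <<'E'
import cv2
from h import *
m=vision.get_image("scene")[:,:,::-1]
m=np.clip(255*(m/255.)**.5,0,255).astype(np.uint8)
cv2.imwrite("pics/c7.png",cv2.resize(m[170:245,235:335],(800,600),interpolation=cv2.INTER_CUBIC))
m=vision.get_image("top")[:,:,::-1]
m=np.clip(255*(m/255.)**.5,0,255).astype(np.uint8)
cv2.imwrite("pics/c8.png",cv2.resize(m[150:250,310:410],(600,600),interpolation=cv2.INTER_CUBIC))
E
```

```text
new [[ 0.5196 -0.2139]
 [ 0.567  -0.207 ]
 [ 0.5581 -0.1599]]
0.0479 8.3
0.0479 100.7
```

View pics/c7.png

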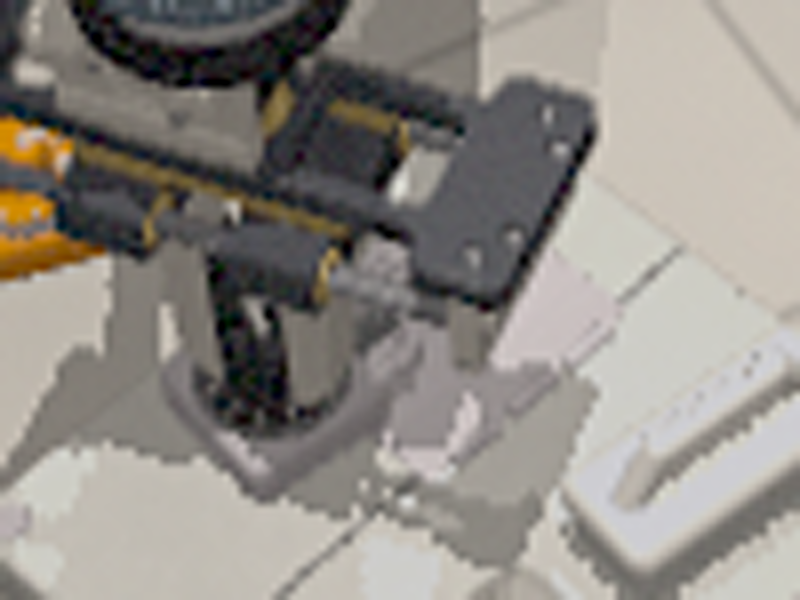

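View pics/c8.png

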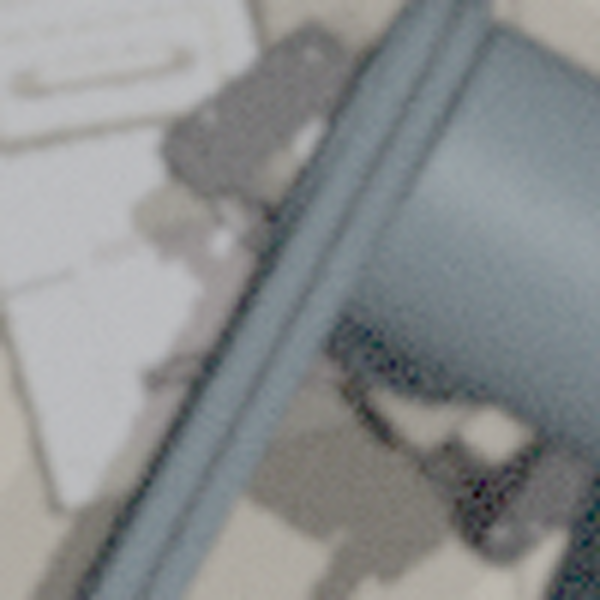

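>>> send_rows(jaw=[5,5,5,5,5], translation=[[0,0,0],[0,0,0],[0,0,0.15],[0,0,0.15],[0,0,0.2]], rotation=[[0,0,-6],[0,0,-6],[0,0,0],[0,0,0],[0,0,0]])

```text
time: 8.62
eef_pos: [0.5353, -0.1875, 0.132]
orientation: [0.905, 0.425, 0.002, 0.005]
wrist_force: [-5.7, 4.1, 15.7]
grip_width: 0.219
```

```bash
python3 -c "
from h import *
need([.5345,-.1865,.132],-25.7);shot('c9')"
```

```text
t 8.625 pos [ 0.5353 -0.1875  0.132 ] head 50.25 F [-5.7  4.1 15.7] T [0.575 1.004 0.022] grip 0.219
dtool cm [ 0.03 -0.12  0.  ] rot deg [ 0.5 -0.3 75.9] q6 -1.41
crop origin [247 194] scale 12
```

View pics/c9.png

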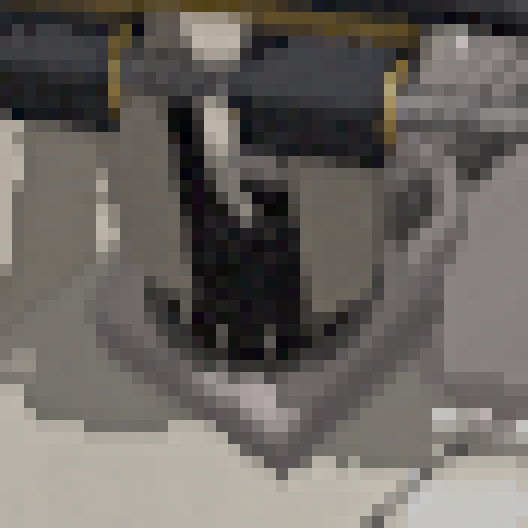

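>>> send_rows(jaw=[5,5,5,5], translation=[[0,0,0.2],[0,0,0.2],[0,0,0.2],[0,0,0.2]], rotation=[[0,0,8],[0,0,10],[0,0,10],[0,0,0]])

```text
time: 9.28
eef_pos: [0.5351, -0.1875, 0.1321]
orientation: [0.984, 0.18, 0.004, 0.006]
wrist_force: [-4.9, 2.0, 12.6]
grip_width: 0.217
```

```bash
python3 -c "
from h import *
need([.5345,-.1865,.132],-25.7);shot('c10')"
```

```text
t 9.275 pos [ 0.5351 -0.1875  0.1321] head 20.76 F [-4.9  2.  12.6] T [0.382 0.828 0.012] grip 0.217
dtool cm [-0.02 -0.11  0.01] rot deg [ 0.6 -0.6 46.5] q6 -0.89
crop origin [247 194] scale 12
```

View pics/c10.png

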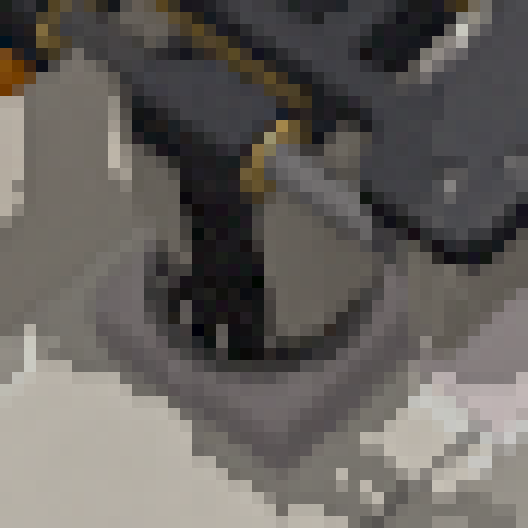

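The case held still this time (lower corner at crop (277,445), unchanged). Continuing the turn.

>>> send_rows(jaw=[5,5,5,5], translation=[[0,0,0.2],[0,0,0.2],[0,0,0.2],[0,0,0.2]], rotation=[[0.3,-0.3,10],[0,0,10],[0,0,10],[0,0,0]])

```text
time: 9.93
eef_pos: [0.5351, -0.1874, 0.1321]
orientation: [0.996, -0.093, 0.004, 0.004]
wrist_force: [-4.3, 2.0, 12.1]
grip_width: 0.218
```

```bash
python3 -c "
from h import *
need([.5345,-.1865,.132],-25.7);shot('c11')"
```

```text
t 9.925 pos [ 0.5351 -0.1874  0.1321] head -10.67 F [-4.3  2.  12.1] T [0.418 0.923 0.03 ] grip 0.218
dtool cm [-0.08 -0.08  0.01] rot deg [ 0.4 -0.5 15. ] q6 -0.34
crop origin [247 194] scale 12
```

View pics/c11.png

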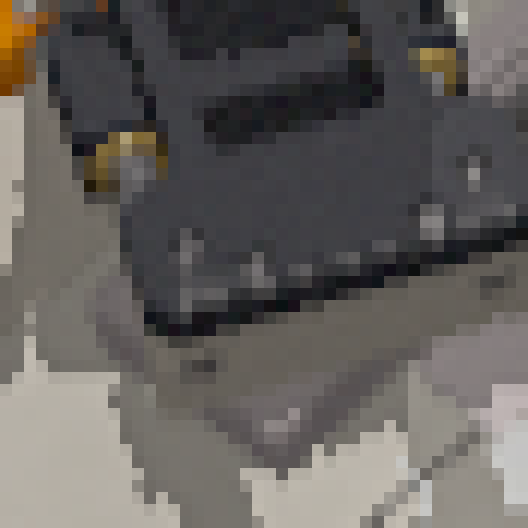

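>>> send_rows(jaw=[5,5,5], translation=[[0,0,0.2],[0,0,0.2],[0,0,0]], rotation=[[0,0,7.5],[0,0,6.5],[0,0,0]])

```text
time: 10.45
eef_pos: [0.535, -0.1873, 0.1327]
orientation: [0.976, -0.22, 0.005, 0.004]
wrist_force: [0.2, -0.3, -2.7]
grip_width: 0.214
```

```bash
python3 -c "
from h import *
need([.5345,-.1865,.132],-25.7);shot('c12')"
```

```text
t 10.45 pos [ 0.535  -0.1873  0.1327] head -25.4 F [ 0.2 -0.3 -2.7] T [-0.066 -0.073 -0.044] grip 0.214
dtool cm [-0.08 -0.05  0.07] rot deg [ 0.4 -0.7  0.3] q6 -0.08
crop origin [247 194] scale 12
```

View pics/c12.png

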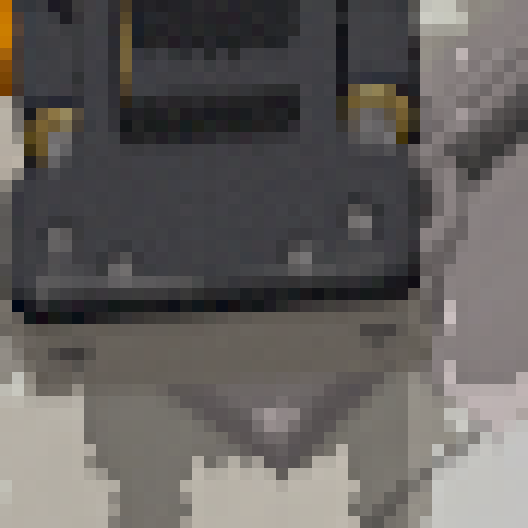

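Now I release, let the dial settle, rise, and inspect.

>>> send_rows(jaw=[5,15,30,40,40,40,40,40], translation=[[0,0,0.1],[0,0,0],[0,0,0],[0,0,0],[0,0,-1.5],[0,0,-4],[0,0,-5],[0,0,0]], rotation=[[0,0,0],[0,0,0],[0,0,0],[0,0,0],[0,0,0],[0,0,0],[0,0,0],[0,0,0]])

```text
time: 11.6
eef_pos: [0.5351, -0.1869, 0.2421]
orientation: [0.976, -0.219, 0.006, 0.005]
wrist_force: [-0.1, 0.6, 0.0]
grip_width: 0.399
```

```bash
python3 - <<'E'
from h import *
need([.5345,-.1865,.132],-25.7)
for n in ("top","scene"):
    m=np.mean([vision.get_image(n)[:,:,::-1].astype(float) for _ in range(3)],0)
    m=np.clip(255*(m/255)**.6,0,255).astype(np.uint8);cv2.imwrite(f"pics/{n}13.png",m)
    u=proj(n,[.535,-.187,.105])[0].astype(int);print(n,u-35)
    globals()[n]=cv2.resize(m[u[1]-30:u[1]+30,u[0]-30:u[0]+30],(400,400),interpolation=cv2.INTER_CUBIC)
cv2.imwrite("pics/c13.png",np.hstack([top,scene]))
E
```

```text
t 11.6 pos [ 0.5351 -0.1869  0.2421] head -25.24 F [-0.1  0.6  0. ] T [-0.057 -0.025  0.022] grip 0.399
dtool cm [-0.23 -0.08 11.01] rot deg [ 0.4 -0.8  0.5] q6 -0.09
top [334 166]
scene [233 181]
```

View pics/c13.png

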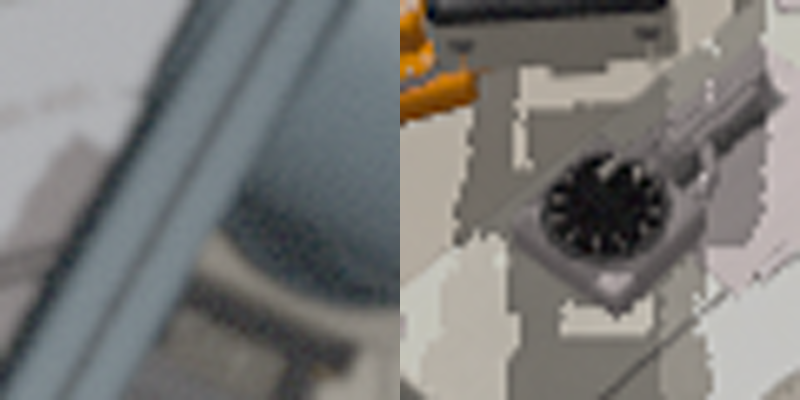

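```bash
python3 - <<'E'
from h import *
m=cv2.imread("pics/scene13.png")[192:232,250:290]
cv2.imwrite("pics/c14.png",cv2.resize(m,(600,600),interpolation=cv2.INTER_NEAREST))
f=lambda p:((proj("scene",p)[0]-[250,192]+.5)*15).round(0)
L=np.array([.536,-.190])
for k in(-2,-1,0,1):
    a=np.radians(109.5)-k*np.radians(30);d=np.array([np.cos(a),np.sin(a)])
    print(k,"line",f([*(L+d*.002),.124]),f([*(L+d*.010),.124]),"plate",f([*(L+d*.013),.107]),f([*(L+d*.019),.107]))
print(f([*L,.107]),f([*L,.124]))
E
```

```text
-2 line [264. 308.] [249. 268.] plate [254. 316.] [244. 286.]
-1 line [270. 307.] [283. 266.] plate [297. 313.] [306. 282.]
0 line [276. 309.] [312. 277.] plate [334. 327.] [361. 304.]
1 line [280. 314.] [329. 300.] plate [357. 356.] [393. 346.]
[277. 379.] [267. 318.]
```

View pics/c14.png

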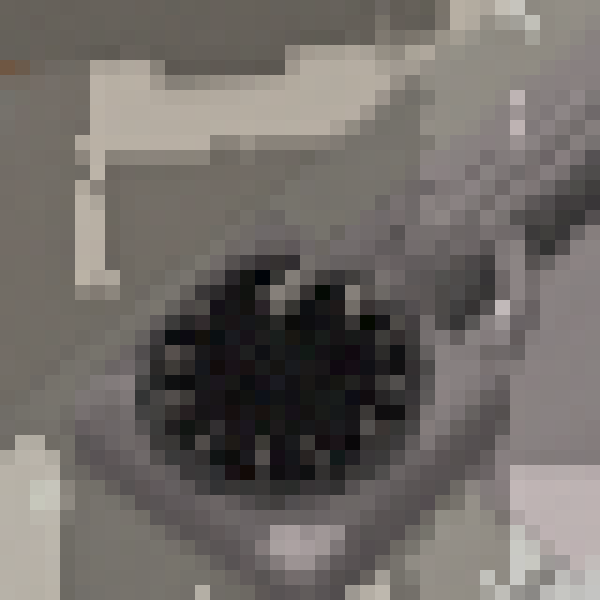

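The scene view at this resolution leaves it ambiguous between 0 and one click short. I swing the arm aside for a clean top view.

>>> send_rows(jaw=[40,40,40,40,40,40], translation=[[-0.6,5,0],[-0.6,5,0],[-0.6,5,0],[-0.6,5,0],[-0.6,5,0],[0,0,0]], rotation=[[0,0,0],[0,0,0],[0,0,0],[0,0,0],[0,0,0],[0,0,0]])

```text
time: 12.65
eef_pos: [0.3935, -0.4023, 0.2288]
orientation: [0.976, -0.217, -0.005, -0.001]
wrist_force: [-0.4, 0.1, -0.5]
grip_width: 0.399
```

```bash
python3 - <<'E'
from h import *
g=np.radians(17.3);c=[.532,-.180];out=[]
need([.535,-.187,.17],-25.7)
for n in("top","scene"):
    m=np.mean([vision.get_image(n).astype(float) for _ in range(10)],0)
    m=np.clip(m*(1.6 if n=="top" else 1.2),0,255).astype(np.uint8)[:,:,::-1]
    cv2.imwrite(f"pics/avg15_{n}.png",m)
    out.append(rect(n,m,c,.107,.04,5000,g))
cv2.imwrite("pics/r15.png",np.hstack(out))
a=cv2.imread("pics/avg15_top.png")[180:225,345:390];b=cv2.imread("pics/avg15_scene.png")[192:237,246:291]
cv2.imwrite("pics/c15.png",np.hstack([cv2.resize(v,(400,400),interpolation=cv2.INTER_NEAREST) for v in(a,b)]))
E
```

```text
t 12.65 pos [ 0.3935 -0.4023  0.2288] head -25.07 F [-0.4  0.1 -0.5] T [-0.007 -0.073  0.002] grip 0.399
dtool cm [  3.76 -25.5    5.84] rot deg [0.  0.5 0.6] q6 -0.55
```

View pics/r15.png

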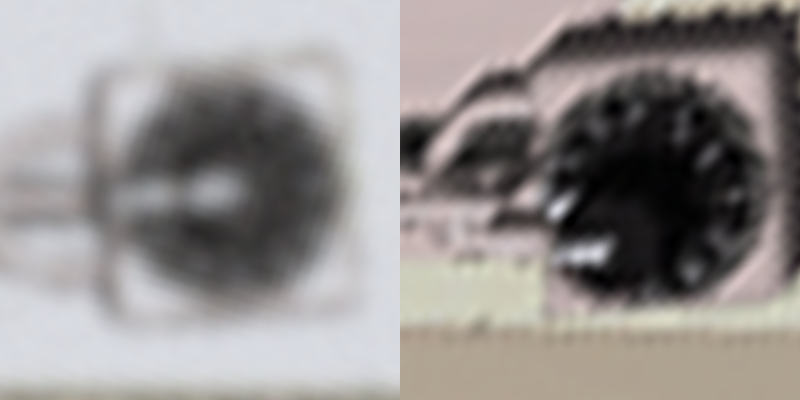

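View pics/c15.png

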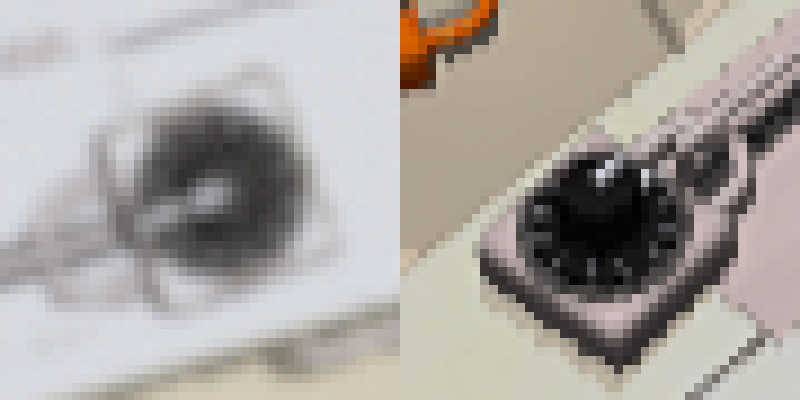

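Top view: knob line (190–245,188) and broad zero mark (115–175,193) point left at the shackle and index, about 111° heading against a case heading of about 112°. The dial is at zero. Now I compute the lock pose and regrasp.

```bash
python3 - <<'E'
from h import *
def w(px,z=.107,ang=np.radians(17.3),c=(.532,-.180)):
    e=(200-np.array(px,float))/5000;x,y=e[1],e[0];ca,sa=np.cos(ang),np.sin(ang)
    return np.array([c[0]+ca*x-sa*y,c[1]+sa*x+ca*y,z])
P=np.array([ray("top",proj("top",w(p)),.105)[0] for p in [(97,78),(338,52),(355,310),(118,322)]])
for i in range(4):print(np.linalg.norm(P[i]-P[i-1]).round(4),np.degrees(np.arctan2(*(P[i]-P[i-1])[[1,0]])).round(1))
print(P.mean(0).round(4))
print("dial ctr",w((233,190)),"mark",w((147,193)),"line ends z.124",ray("top",proj("top",w((245,187))),.124),ray("top",proj("top",w((190,188))),.124))
need([.535,-.187,.17],-25)
E
```

```text
0.0491 22.2
0.0486 -66.5
0.0518 -158.9
0.0476 110.2
[ 0.5355 -0.1849  0.105 ]
dial ctr [ 0.5358722  -0.18570667  0.107     ] mark [ 0.53018449 -0.16946321  0.107     ] line ends z.124 [[ 0.53628916 -0.18551413  0.124     ]] [[ 0.53288395 -0.17524276  0.124     ]]
t 13.65 pos [ 0.3957 -0.3998  0.2303] head -24.81 F [-0.3 -0.3  0.4] T [-0.071 -0.092 -0.029] grip 0.402
dtool cm [  3.76 -25.17   5.98] rot deg [0.  0.4 0.2] q6 -0.55
```

>>> send_rows(jaw=[40,40,40,40,40,40], translation=[[0.7,-5,0],[0.7,-5,0],[0.7,-5,0],[0.7,-5,0],[0.7,-5,0],[0,0,2]], rotation=[[0,0,0],[0,0,0],[0,0,0],[0,0,0],[0,0,0],[0,0,0]])

```text
time: 14.4
eef_pos: [0.5375, -0.1839, 0.2109]
orientation: [0.976, -0.217, -0.001, 0.0]
wrist_force: [0.3, -0.3, -0.1]
grip_width: 0.4
```

```bash
python3 -c "
from h import *
need([.535,-.187,.165],-25)"
```

```text
t 14.4 pos [ 0.5375 -0.1839  0.2109] head -25.07 F [ 0.3 -0.3 -0.1] T [-0.095 -0.019  0.026] grip 0.4
dtool cm [-0.08  0.38  4.6 ] rot deg [ 0.1  0.1 -0.1] q6 -0.09
```

>>> send_rows(jaw=[40,40,40], translation=[[0,0.4,2],[0,0,2.5],[0,0,1]], rotation=[[0,0,0],[0,0,0],[0,0,0]])

```text
time: 14.78
eef_pos: [0.5361, -0.1861, 0.1541]
orientation: [0.976, -0.216, -0.001, 0.0]
wrist_force: [-0.4, -0.4, 0.5]
grip_width: 0.404
```

```bash
python3 -c "
from h import *
need([.535,-.187,.132],-25)"
```

```text
t 14.775 pos [ 0.5361 -0.1861  0.1541] head -24.9 F [-0.4 -0.4  0.5] T [-0.036 -0.015 -0.052] grip 0.404
dtool cm [-0.06  0.13  2.21] rot deg [0.1 0.1 0.1] q6 -0.09
```

>>> send_rows(jaw=[40,40,40], translation=[[0,0.1,1.5],[0,0,0.6],[0,0,0]], rotation=[[0,0,0],[0,0,0],[0,0,0]])

```text
time: 15.15
eef_pos: [0.5359, -0.1876, 0.1323]
orientation: [0.976, -0.216, -0.001, 0.0]
wrist_force: [-0.1, -0.4, -0.3]
grip_width: 0.405
```

```bash
python3 -c "
from h import *
need([.535,-.187,.132],-25)"
```

```text
t 15.15 pos [ 0.5359 -0.1876  0.1323] head -24.94 F [-0.1 -0.4 -0.3] T [-0.064 -0.003 -0.006] grip 0.405
dtool cm [-0.11 -0.02  0.03] rot deg [0.1 0.1 0.1] q6 -0.1
```

Close, then pull back along the lock's axis (heading -69° world). In tool axes at heading -25° this is x = 0.72, y = 0.69.

>>> send_rows(jaw=[25,10,5,5,5], translation=[[0,0,0],[0,0,0],[0,0,0],[0,0,0],[0,0,0]], rotation=[[0,0,0],[0,0,0],[0,0,0],[0,0,0],[0,0,0]])

```text
time: 15.78
eef_pos: [0.5363, -0.188, 0.1334]
orientation: [0.976, -0.216, -0.0, 0.001]
wrist_force: [-0.1, -0.3, -1.5]
grip_width: 0.217
```

```bash
python3 -c "
from h import *
a=np.radians(-69.5)
need([.535+.01*np.cos(a),-.187+.01*np.sin(a),.132])"
```

```text
t 15.775 pos [ 0.5363 -0.188   0.1334] head -24.95 F [-0.1 -0.3 -1.5] T [-0.075 -0.026  0.031] grip 0.217
dtool cm [0.55 0.67 0.14] rot deg [ 0.1 -0.  -0. ] q6 -0.1
```

>>> send_rows(jaw=[5,5,5,5], translation=[[0.35,0.35,0.07],[0.35,0.35,0.03],[0,0,0],[0,0,0]], rotation=[[0,0,0],[0,0,0],[0,0,0],[0,0,0]])

```text
time: 16.27
eef_pos: [0.54, -0.1968, 0.1334]
orientation: [0.976, -0.216, 0.0, -0.0]
wrist_force: [-0.7, 1.9, 0.9]
grip_width: 0.218
```

```bash
python3 -c "
from h import *
a=np.radians(-69.5)
need([.535+.01*np.cos(a),-.187+.01*np.sin(a),.132])"
```

```text
t 16.275 pos [ 0.54   -0.1968  0.1334] head -24.94 F [-0.7  1.9  0.9] T [0.252 0.056 0.027] grip 0.218
dtool cm [-0.16  0.03  0.14] rot deg [-0. -0.  0.] q6 -0.11
```

>>> send_rows(jaw=[5,5,5], translation=[[0.3,0.3,0.03],[0.3,0.3,0.03],[0,0,0]], rotation=[[0,0,0],[0,0,0],[0,0,0]])

```text
time: 16.65
eef_pos: [0.5417, -0.2009, 0.1334]
orientation: [0.976, -0.216, -0.002, -0.003]
wrist_force: [0.9, 0.1, -0.9]
grip_width: 0.215
```

>>> send_rows(jaw=[5,5], translation=[[0.3,0.3,0.03],[0.2,0.2,0.03]], rotation=[[0,0,0],[0,0,0]])

```text
time: 16.9
eef_pos: [0.5426, -0.2035, 0.1333]
orientation: [0.976, -0.216, -0.005, -0.007]
wrist_force: [-4.1, 10.5, 9.2]
grip_width: 0.216
```

```bash
python3 - <<'E'
from h import *
a=np.radians(-69.5)
need([.535+.034*np.cos(a),-.187+.034*np.sin(a),.132])
m=vision.get_image("scene")[:,:,::-1]
m=np.clip(255*(m/255.)**.5,0,255).astype(np.uint8)
cv2.imwrite("pics/c16.png",cv2.resize(m[170:245,235:335],(800,600),interpolation=cv2.INTER_CUBIC))
E
```

```text
t 16.9 pos [ 0.5426 -0.2035  0.1333] head -24.89 F [-4.1 10.5  9.2] T [1.708 0.522 0.01 ] grip 0.216
dtool cm [1.04 1.22 0.11] rot deg [-0.6  0.7 -0. ] q6 -0.13
```

View pics/c16.png

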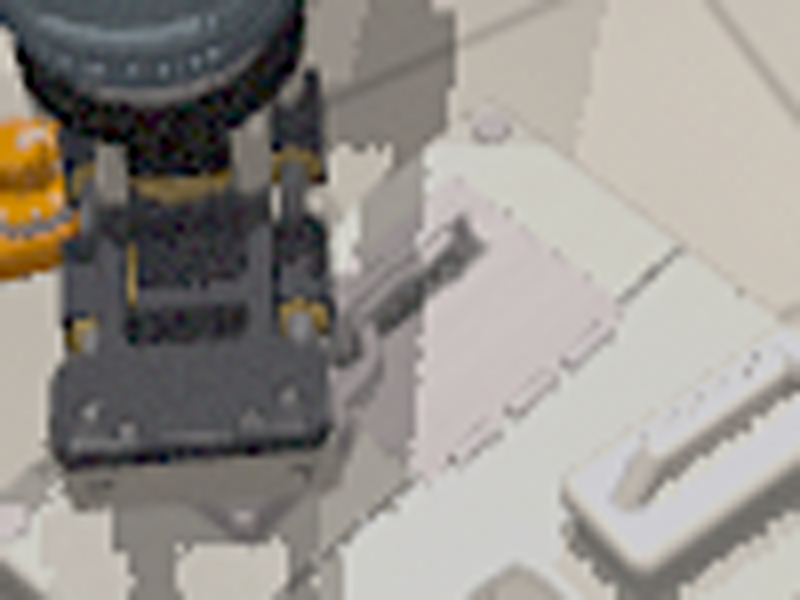

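>>> send_rows(jaw=[5], translation=[[0,0,-0.05]], rotation=[[0,0,0]])

```text
time: 17.08
eef_pos: [0.5425, -0.2031, 0.1337]
orientation: [0.976, -0.215, -0.005, -0.007]
wrist_force: [0.4, 0.7, -1.8]
grip_width: 0.22
```

```bash
python3 - <<'E'
from h import *
a=np.radians(-69.5)
need([.535+.034*np.cos(a),-.187+.034*np.sin(a),.132],-25)
E
```

```text
t 17.075 pos [ 0.5425 -0.2031  0.1337] head -24.88 F [ 0.4  0.7 -1.8] T [-0.051 -0.116  0.008] grip 0.22
dtool cm [1.06 1.24 0.14] rot deg [-0.6  0.7  0.1] q6 -0.13
```

```bash
python3 - <<'E'
from h import *
need([.535,-.187,.132],-25)
m=np.mean([vision.get_image("scene")[:,:,::-1].astype(float) for _ in range(4)],0)
m=np.clip(255*(m/255.)**.55,0,255).astype(np.uint8);cv2.imwrite("pics/s17.png",m)
cv2.imwrite("pics/c17.png",cv2.resize(m[195:240,240:300],(800,600),interpolation=cv2.INTER_NEAREST))
m=np.mean([vision.get_image("top")[:,:,::-1].astype(float) for _ in range(4)],0)
m=np.clip(255*(m/255.)**.5,0,255).astype(np.uint8)
cv2.imwrite("pics/c18.png",cv2.resize(m[165:235,325:395],(600,600),interpolation=cv2.INTER_CUBIC))
E
```

```text
t 17.075 pos [ 0.5425 -0.2031  0.1337] head -24.88 F [ 0.4  0.7 -1.8] T [-0.051 -0.116  0.008] grip 0.22
dtool cm [-1.36 -1.14  0.2 ] rot deg [-0.6  0.7  0.1] q6 -0.13
```

View pics/c17.png

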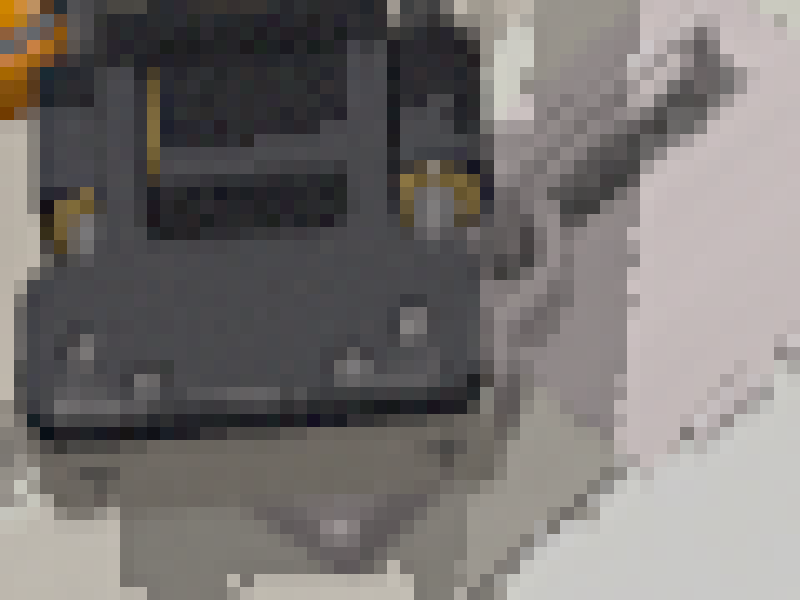

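View pics/c18.png

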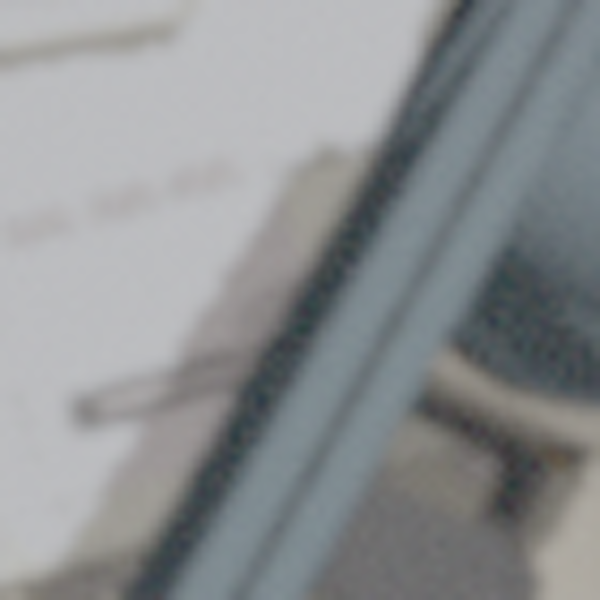

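I see about 10 N with almost no travel, so I stop pulling. I release so the dial can settle, swing aside, and look.

>>> send_rows(jaw=[15,40,40,40,40,40,40,40,40,40,40], translation=[[0,0,0.05],[0,0,0],[0,0,0],[0,0,-2],[0,0,-5],[-0.6,5,-1],[-0.6,5,0],[-0.6,5,0],[-0.6,5,0],[-0.6,5,0],[0,0,0]], rotation=[[0,0,0],[0,0,0],[0,0,0],[0,0,0],[0,0,0],[0,0,0],[0,0,0],[0,0,0],[0,0,0],[0,0,0],[0,0,0]])

```text
time: 18.85
eef_pos: [0.4092, -0.4325, 0.2158]
orientation: [0.977, -0.215, -0.0, 0.0]
wrist_force: [1.6, 0.3, -0.4]
grip_width: 0.4
```

```bash
cat >> h.py <<'E'
def look(tag,c,k=8):
    g=np.radians(17.3);out=[]
    for n in("top","scene"):
        m=np.mean([vision.get_image(n).astype(float) for _ in range(k)],0)
        m=np.clip(m*(1.6 if n=="top" else 1.2),0,255).astype(np.uint8)[:,:,::-1]
        cv2.imwrite(f"pics/{tag}_{n}.png",m)
        out.append(rect(n,m,c,.107,.04,5000,g))
    cv2.imwrite(f"pics/{tag}.png",np.hstack(out))
E
python3 -c "
from h import *
need([.5425,-.2031,.165],-25)
look('r19',[.532,-.190])"
```

```text
t 18.85 pos [ 0.4092 -0.4325  0.2158] head -24.85 F [ 1.6  0.3 -0.4] T [-0.067 -0.054  0.006] grip 0.4
dtool cm [  2.46 -26.42   5.07] rot deg [0.  0.  0.2] q6 -0.57
```

View pics/r19.png

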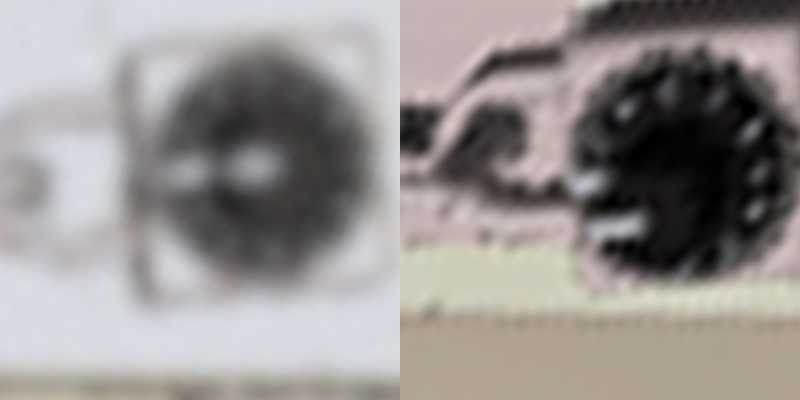

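```bash
python3 - <<'E'
from h import *
g=np.radians(17.3)
o=[rect(n,cv2.imread(f"pics/{t}_{n}.png"),[.527,-.162],.095,.05,6000,g) for t in("r19",) for n in("top",)]
cv2.imwrite("pics/r20.png",o[0])
def wr(px,z=.095,c=(.527,-.162)):pass
E
```

```text
(no output)
```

View pics/r20.png

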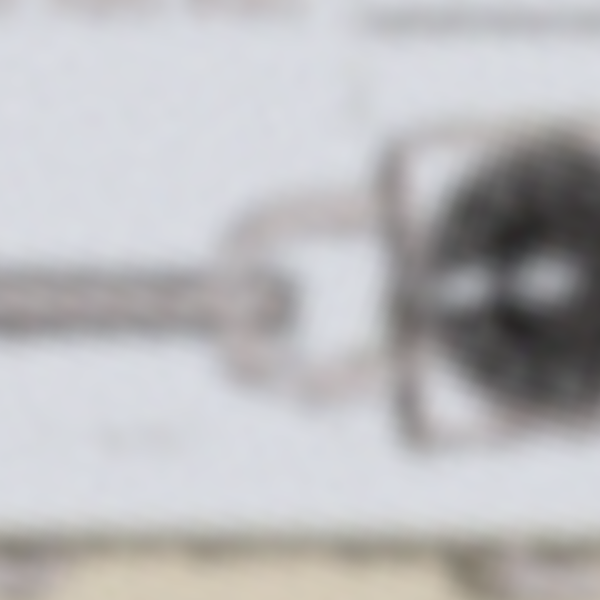

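The shackle has in fact begun to open: crown outer edge at col 222, case face about 402, so about 30 mm against 26 mm shut. The dial mark sits on the index and the staple leg (285,300) is centred in the U. My downward press was the extra drag. I regrasp and continue with less press.

>>> send_rows(jaw=[40,40,40,40,40,40], translation=[[0.5,-5.2,0],[0.5,-5.2,0],[0.5,-5.2,0],[0.5,-5.2,0],[0.5,-5.2,0],[0,0,2]], rotation=[[0,0,0],[0,0,0],[0,0,0],[0,0,0],[0,0,0],[0,0,0]])

```text
time: 20.4
eef_pos: [0.5473, -0.1984, 0.1976]
orientation: [0.977, -0.215, 0.003, 0.0]
wrist_force: [0.2, -0.3, -1.1]
grip_width: 0.399
```

```bash
python3 -c "
from h import *
need([.5425,-.2031,.155],-25)"
```

```text
t 20.4 pos [ 0.5473 -0.1984  0.1976] head -24.81 F [ 0.2 -0.3 -1.1] T [-0.095 -0.058  0.013] grip 0.399
dtool cm [-0.26  0.63  4.26] rot deg [-0.1 -0.3  0.2] q6 -0.11
```

>>> send_rows(jaw=[40,40,40], translation=[[-0.3,0.6,2],[0,0,2.2],[0,0,0]], rotation=[[0,0,0],[0,0,0],[0,0,0]])

```text
time: 20.78
eef_pos: [0.5421, -0.2008, 0.1534]
orientation: [0.977, -0.213, 0.002, -0.0]
wrist_force: [-0.8, -0.4, -0.1]
grip_width: 0.4
```

```bash
python3 -c "
from h import *
need([.5425,-.2031,.133],-25)"
```

```text
t 20.775 pos [ 0.5421 -0.2008  0.1534] head -24.64 F [-0.8 -0.4 -0.1] T [-0.016 -0.03  -0.033] grip 0.4
dtool cm [0.12 0.19 2.04] rot deg [-0.1 -0.2  0.4] q6 -0.12
```

>>> send_rows(jaw=[40,40,25,10,5,5], translation=[[0.1,0.2,1.4],[0,0,0.6],[0,0,0],[0,0,0],[0,0,0],[0,0,0]], rotation=[[0,0,0],[0,0,0],[0,0,0],[0,0,0],[0,0,0],[0,0,0]])

```text
time: 21.52
eef_pos: [0.5427, -0.2037, 0.1343]
orientation: [0.977, -0.214, 0.002, -0.0]
wrist_force: [-0.1, 0.4, -1.6]
grip_width: 0.218
```

>>> send_rows(jaw=[5,5], translation=[[0.4,0.4,0],[0.4,0.4,0]], rotation=[[0,0,0],[0,0,0]])

```text
time: 21.78
eef_pos: [0.5457, -0.2116, 0.1342]
orientation: [0.977, -0.213, 0.0, -0.002]
wrist_force: [-1.8, 5.8, 2.6]
grip_width: 0.218
```

```bash
python3 -c "
from h import *
a=np.radians(-68)
need([.535+.037*np.cos(a),-.187+.037*np.sin(a),.133],-25)"
```

```text
t 21.775 pos [ 0.5457 -0.2116  0.1342] head -24.64 F [-1.8  5.8  2.6] T [1.016 0.361 0.027] grip 0.218
dtool cm [0.69 0.75 0.12] rot deg [-0.3  0.   0.4] q6 -0.14
```

It moves under about 6 N. Continuing.

>>> send_rows(jaw=[5,5], translation=[[0.4,0.4,-0.02],[0.3,0.3,-0.02]], rotation=[[0,0,0],[0,0,0]])

```text
time: 22.02
eef_pos: [0.5483, -0.2183, 0.1343]
orientation: [0.977, -0.213, -0.001, -0.005]
wrist_force: [-1.6, 5.8, 1.2]
grip_width: 0.216
```

```bash
python3 -c "
from h import *
a=np.radians(-68)
need([.535+.037*np.cos(a),-.187+.037*np.sin(a),.133],-25)"
```

```text
t 22.025 pos [ 0.5483 -0.2183  0.1343] head -24.62 F [-1.6  5.8  1.2] T [0.912 0.239 0.063] grip 0.216
dtool cm [0.17 0.25 0.12] rot deg [-0.5  0.3  0.4] q6 -0.15
```

>>> send_rows(jaw=[5], translation=[[0.25,0.25,0]], rotation=[[0.3,-0.2,0]])

```text
time: 22.15
eef_pos: [0.549, -0.22, 0.1343]
orientation: [0.977, -0.213, -0.004, -0.009]
wrist_force: [-2.9, 7.9, 3.8]
grip_width: 0.216
```

>>> send_rows(jaw=[5], translation=[[0.25,0.25,0]], rotation=[[0,0,0]])

```text
time: 22.28
eef_pos: [0.5493, -0.2206, 0.1343]
orientation: [0.977, -0.213, -0.005, -0.012]
wrist_force: [-5.0, 12.3, 7.1]
grip_width: 0.216
```

>>> send_rows(jaw=[5], translation=[[0.2,0.2,0]], rotation=[[0,0,0]])

```text
time: 22.4
eef_pos: [0.5494, -0.2206, 0.1343]
orientation: [0.977, -0.213, -0.007, -0.014]
wrist_force: [-3.0, 9.8, 4.9]
grip_width: 0.215
```

The travel stopped at 18 mm since the regrasp (about 22 mm in all), so it is fully open and I stop pulling. Now I relax and level the tool, then move forward about 31 mm so that the staple leg sits in the gap.

```bash
python3 -c "
from h import *
need([.538,-.191,.135],-24.6)"
```

```text
t 22.4 pos [ 0.5494 -0.2206  0.1343] head -24.57 F [-3.   9.8  4.9] T [1.49  0.496 0.037] grip 0.215
dtool cm [-2.27 -2.22  0.03] rot deg [-1.4  1.1  0. ] q6 -0.16
```

>>> send_rows(jaw=[5,5], translation=[[-0.2,-0.2,-0.05],[0,0,0]], rotation=[[0,0,0],[0,0,0]])

```text
time: 22.65
eef_pos: [0.549, -0.2184, 0.135]
orientation: [0.977, -0.213, -0.007, -0.013]
wrist_force: [-1.1, 0.1, -2.1]
grip_width: 0.218
```

```bash
python3 - <<'E'
from h import *
need([.538,-.191,.1345],-24.6)
m=vision.get_image("scene")[:,:,::-1]
m=np.clip(255*(m/255.)**.5,0,255).astype(np.uint8)
cv2.imwrite("pics/c21.png",cv2.resize(m[170:245,235:335],(800,600),interpolation=cv2.INTER_CUBIC))
E
```

```text
t 22.65 pos [ 0.549  -0.2184  0.135 ] head -24.55 F [-1.1  0.1 -2.1] T [-0.117 -0.076  0.008] grip 0.218
dtool cm [-2.13 -2.03  0.14] rot deg [-1.3  1.1  0. ] q6 -0.16
```

View pics/c21.png

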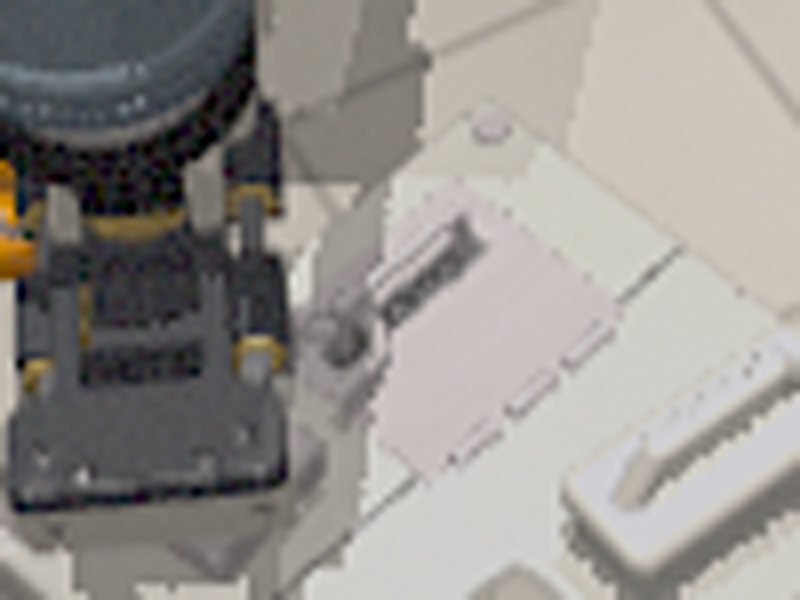

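>>> send_rows(jaw=[5,5,5], translation=[[-0.7,-0.67,-0.05],[-0.7,-0.67,0],[0,0,0]], rotation=[[0,0,0],[0,0,0],[0,0,0]])

```text
time: 23.08
eef_pos: [0.5413, -0.1997, 0.1358]
orientation: [0.977, -0.213, -0.007, -0.013]
wrist_force: [-0.1, -1.0, -2.8]
grip_width: 0.215
```

```bash
python3 -c "
from h import *
need([.538,-.191,.1355],-24.6)"
```

```text
t 23.075 pos [ 0.5413 -0.1997  0.1358] head -24.58 F [-0.1 -1.  -2.8] T [-0.119 -0.137  0.026] grip 0.215
dtool cm [-0.66 -0.66  0.05] rot deg [-1.3  1.   0. ] q6 -0.14
```

>>> send_rows(jaw=[5,5], translation=[[-0.65,-0.65,0],[0,0,0]], rotation=[[0,0,0],[0,0,0]])

```text
time: 23.32
eef_pos: [0.5378, -0.1904, 0.1361]
orientation: [0.977, -0.213, -0.006, -0.013]
wrist_force: [0.0, 0.3, -2.2]
grip_width: 0.217
```

```bash
python3 - <<'E'
from h import *
need([.538,-.191,.1355],-24.6)
for n,o in (("scene",(235,170)),("top",(325,160))):
    m=np.mean([vision.get_image(n)[:,:,::-1].astype(float) for _ in range(2)],0)
    m=np.clip(255*(m/255.)**.5,0,255).astype(np.uint8)
    cv2.imwrite(f"pics/c22{n}.png",cv2.resize(m[o[1]:o[1]+75,o[0]:o[0]+100],(800,600),interpolation=cv2.INTER_CUBIC))
E
```

```text
t 23.325 pos [ 0.5378 -0.1904  0.1361] head -24.56 F [ 0.   0.3 -2.2] T [-0.087 -0.079 -0.069] grip 0.217
dtool cm [0.04 0.05 0.06] rot deg [-1.3  1.   0. ] q6 -0.13
```

View pics/c22scene.png

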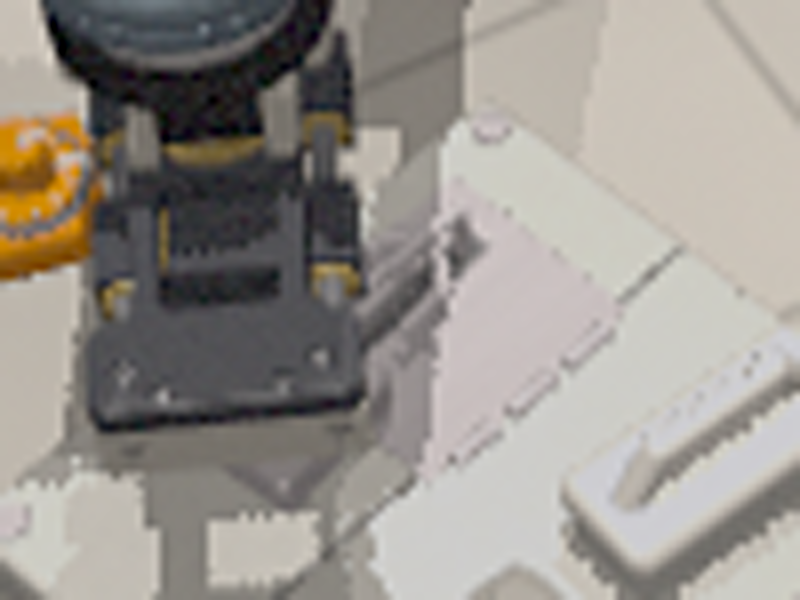

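View pics/c22top.png

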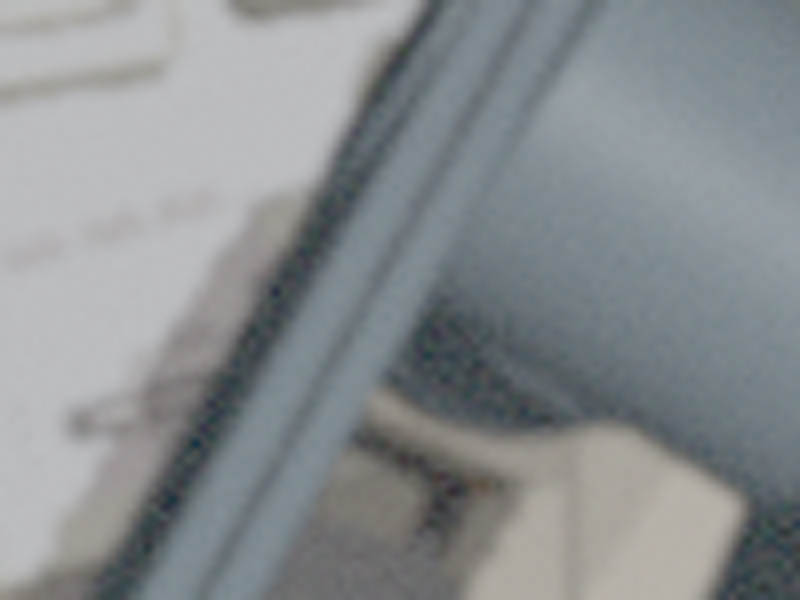

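Sideways now, along lock +y, gently.

>>> send_rows(jaw=[5,5], translation=[[-0.35,0.36,0],[-0.35,0.36,0]], rotation=[[0,0,0],[0,0,0]])

```text
time: 23.78
eef_pos: [0.5287, -0.1955, 0.136]
orientation: [0.977, -0.213, -0.006, -0.013]
wrist_force: [-0.5, 0.4, -3.6]
grip_width: 0.219
```

>>> send_rows(jaw=[5,5], translation=[[-0.35,0.36,0],[-0.35,0.36,0]], rotation=[[0,0,0],[0,0,0]])

```text
time: 24.02
eef_pos: [0.5184, -0.1997, 0.1359]
orientation: [0.977, -0.213, -0.006, -0.013]
wrist_force: [0.1, 0.2, -1.9]
grip_width: 0.217
```

>>> send_rows(jaw=[5,5,5,5], translation=[[-0.35,0.36,0],[-0.35,0.36,0],[-0.35,0.36,0],[0,0,0]], rotation=[[0,0,0],[0,0,0],[0,0,0],[0,0,0]])

```text
time: 24.52
eef_pos: [0.5029, -0.2057, 0.136]
orientation: [0.977, -0.214, -0.006, -0.013]
wrist_force: [0.0, -0.1, -3.2]
grip_width: 0.216
```

```bash
python3 - <<'E'
from h import *
need([.5,-.205,.1855],-24.6)
for n,o in (("scene",(235,170)),("top",(325,160))):
    m=np.mean([vision.get_image(n)[:,:,::-1].astype(float) for _ in range(2)],0)
    m=np.clip(255*(m/255.)**.5,0,255).astype(np.uint8)
    cv2.imwrite(f"pics/c23{n}.png",cv2.resize(m[o[1]:o[1]+75,o[0]:o[0]+100],(800,600),interpolation=cv2.INTER_CUBIC))
E
```

```text
t 24.525 pos [ 0.5029 -0.2057  0.136 ] head -24.66 F [ 0.  -0.1 -3.2] T [-0.123 -0.105 -0.012] grip 0.216
dtool cm [-0.38 -0.06 -4.94] rot deg [-1.3  1.  -0.1] q6 -0.18
```

View pics/c23scene.png

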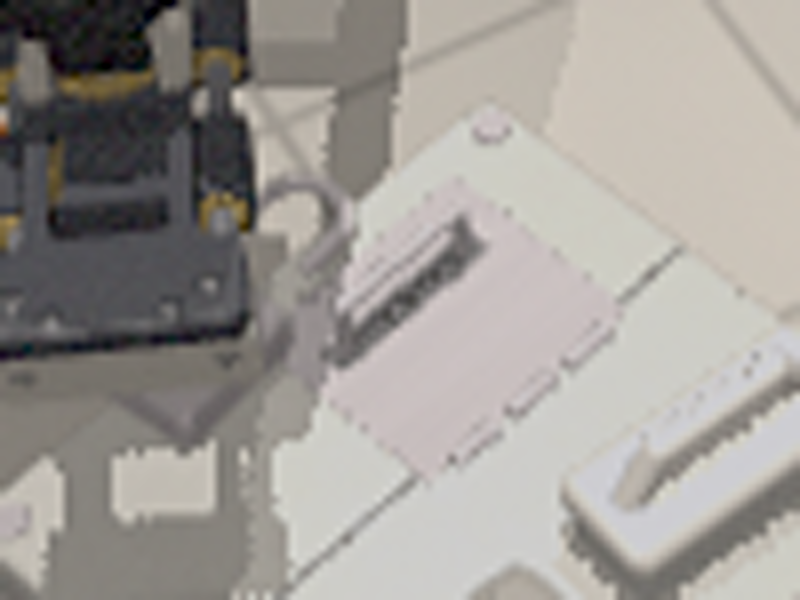

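View pics/c23top.png

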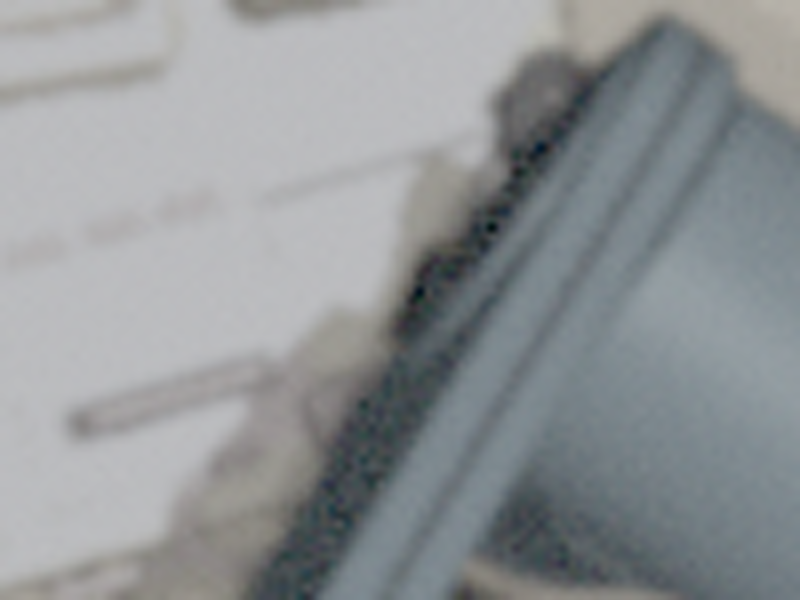

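The shackle is clear of the staple: crown at scene (345,210), bar (335–480, 230–350) separate. Lift.

>>> send_rows(jaw=[5,5,5,5,5,5,5,5], translation=[[0,0,-1],[0,0,-1.5],[0,0,-2],[0,0,-2],[0,0,-1.5],[0,0,-1],[0,0,-0.5],[0,0,0]], rotation=[[0,0,0],[0,0,0],[0,0,0],[0,0,0],[0,0,0],[0,0,0],[0,0,0],[0,0,0]])

```text
time: 25.72
eef_pos: [0.5049, -0.2083, 0.2388]
orientation: [0.977, -0.213, -0.004, -0.012]
wrist_force: [0.3, 0.3, -3.3]
grip_width: 0.216
```

```bash
python3 - <<'E'
from h import *
need([.55,-.18,.237],-24.6)
E
```

```text
t 25.725 pos [ 0.5049 -0.2083  0.2388] head -24.58 F [ 0.3  0.3 -3.3] T [-0.091 -0.061  0.018] grip 0.216
dtool cm [ 2.92 -4.44  0.24] rot deg [-1.2  0.8  0. ] q6 -0.18
```

Shift to be above the box, then hold still.

>>> send_rows(jaw=[5,5,5,5,5,5,5], translation=[[0.7,-1.1,0.1],[0.7,-1.1,0],[0.7,-1.1,0],[0.6,-0.8,0],[0,0,0],[0,0,0],[0,0,0]], rotation=[[0,0,0],[0,0,0],[0,0,0],[0,0,0],[0,0,0],[0,0,0],[0,0,0]])

```text
time: 26.6
eef_pos: [0.5492, -0.1792, 0.2357]
orientation: [0.977, -0.212, -0.007, -0.013]
wrist_force: [0.5, -0.1, -2.6]
grip_width: 0.216
```

```bash
python3 - <<'E'
from h import *
need([.55,-.18,.237],-24.6)
m=vision.get_image("scene")[:,:,::-1];cv2.imwrite("pics/s24.png",m)
m=np.clip(255*(m/255.)**.5,0,255).astype(np.uint8)
cv2.imwrite(f"pics/c24.png",cv2.resize(m[150:270,220:380],(800,600),interpolation=cv2.INTER_CUBIC))
cv2.imwrite("pics/t24.png",vision.get_image("top")[:,:,::-1])
E
```

```text
t 26.6 pos [ 0.5492 -0.1792  0.2357] head -24.52 F [ 0.5 -0.1 -2.6] T [-0.056 -0.058  0.002] grip 0.216
dtool cm [ 0.11  0.04 -0.13] rot deg [-1.3  1.1  0.1] q6 -0.1
```

View pics/c24.png

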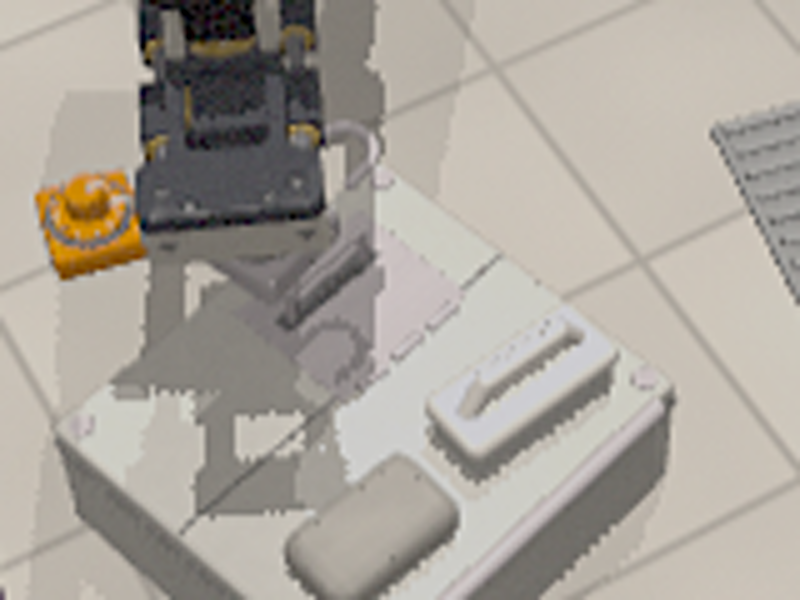

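View pics/t24.png

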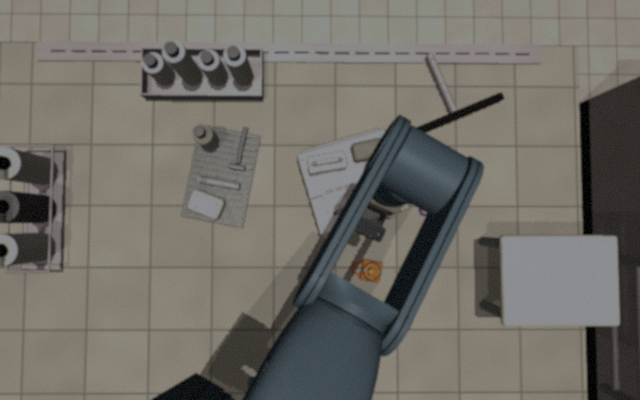

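The lock is up with its shackle drawn out (crown at crop (375,140)). The brush and pumice have not moved, the weight reads 2.6 N and the lift is 10.1 cm. Handing in.

```bash
python3 - <<'E'
from cell import get_state,bot
print(bot.finish_job());s=get_state();print(s["time"],s["eef_pos"],s["wrist_force"],s["grip_width"])
E
```

```text
the job is handed in; nothing more can be done
None
the job is handed in; nothing more can be done
```

I turned the dial three clicks clockwise to zero, pulled the shackle open against the staple, slipped it out sideways and lifted the lock. It was handed in at about 26.7 s, held dial up over the box.

**Final checks:**
- **Lift:** the lock was about 10.1 cm above where it lay, going by the tool height.
- **Hold:** the wrist read about 2.6 N, which is the lock's weight, and the grip was steady on the knob at about 20 mm.
- **Shackle:** it is visibly drawn out and clear of the staple in the scene picture.
- **Dial:** the zero mark was within about 2° of the index before I pulled. I could not see the dial face once the lock was lifted.
- **Other things:** the brush, the pumice and the things on the mat looked unmoved.

**What did not go cleanly:**
- **First turn:** at light press the case swung about 15° clockwise with the knob, towards the staple. I lifted it slightly, swung it back and pressed harder (about 12–15 N) to finish the turn.
- **First pull:** it peaked at about 10–11 N because I was pressing down, so I stopped, looked and regrasped. The second pull opened the shackle at about 6 N and met its end stop at about 12–13 N.
- **Tilt:** the tool ended about 1.7° off vertical after the pull, and I left it so.

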